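# Load a kiln shelf for firing

### The arm

A 7-joint arm with a two-finger parallel gripper is mounted at the origin on the work surface. World frame = base frame: x ahead of the robot, y to its left, z up, the work surface at z = 0. Lengths are in mm, angles in degrees, forces in N, time in s.
With the tool pointing down it reaches from about 350 to 900 mm from the base axis. Payload 8.1 kg.
Tool frame: the origin (TCP) lies between the finger pads; the fingertips stand 19 mm ahead of it and the grasp point (between the pads) is the TCP; z points along the fingers, y is the line along which they close (so a half turn about z gives the same grasp; the last joint's range is limited). The gripper opens to 92 mm and grips with 3 to 60 N. Pads are 19 mm wide; open, the fingers measure 130 mm over their backs; the gripper's body (75 mm by 190 mm) begins 47 mm behind the grasp point.
Start: joints at [64.824, 24.895, 1.432, 90.138, -0.665, 64.973, -4.303], TCP at [206.52, -589.907, 245.742] pointing down, gripper open.
Joint ranges: [-149.89, 149.89], [-25.12, 119.58], [-72.63, 75.52], [4.76, 147.25], [-75.54, 255.54], [6.69, 114.76], [-157.13, 157.13]. Speed limits (degrees/s): [127.2, 127.2, 172.46, 172.46, 180, 180, 180].

### API

Orientations are given as [roll, pitch, yaw] about the fixed x, y, z axes, in that order (R = Rz(yaw) Ry(pitch) Rx(roll)).
In Python, from bench import observe, camera, ticket gives the robot as it stands.
- The arm moves only by the shell command python3 -m inch 'ROWS' [OPENING] [FORCE]. ROWS is JSON, a list of rows, each an object with "dp": the shift along the tool's x, y, z in mm, a list of three; "dr": the turn, a rotation vector about the tool's x, y, z in rad, a list of three. In form: [{"dp": [tx, ty, tz], "dr": [rx, ry, rz]}, ...]. A call has 1 to 10 rows; each row is the pose to reach, as a shift and turn from the pose commanded when the call began, along the tool's axes at that moment; what a row does not reach only later rows make up. A row lasts 1/10 s, in which the tool goes at most 50 mm and 8.59 degrees, less where a joint would pass 70% of its speed; a pose out of reach is approached as far as the arm can. A call with a gripper value outside its range is refused whole. OPENING is the closure, from -1 (fully open) to 1 (shut), set as the call begins (- or left out, the last holds). The fingers move at their own pace and stop on an object; FORCE is the grip in N (left out, the last holds). Time passes only in rows, so rows that repeat a pose let the fingers close. It gives the time, the measured TCP pose, the force, the opening and the grip force at its end, in the units of the state.
- observe(): the state, without advancing time (a new reading comes with each control period).
- camera(name): name is "scene" or "top" or "wrist"; returns a dict with "color" (400x640x3 uint8, red, green, blue), "fovy" (degrees; the focal length in pixels is half the picture's height over the tangent of half this angle, whatever the lens; pixels are square), "cx", "cy" (the principal point, pixels), "dist_coeffs" ([k1, k2, p1, p2, k3] as OpenCV has them; the pictures are not rectified), "T" (4x4, takes a point from camera to world coordinates); the wrist camera has in their place "mount" (4x4, takes a point from camera to tool coordinates, whose origin is the TCP and whose axes are the flange's). Camera axes: x right, y up, looking along -z (the intrinsics and any distortion apply to the point x, -y, -z); pixel columns grow to the right and rows downward; lengths in mm; the calibration is good to about 2 mm. A picture is of the moment at which its call begins: read the wrist's pose just before it. There is no depth.
- ticket.close_job(): hands the job in; it is judged then, once.
The state is a dict: "time": time; "joint_positions": joint angles; "dq": joint speeds; "effort": joint torques, N m; "tool_pos": TCP position; "tcp_rot": TCP orientation; "wrist_force": force on the tool from outside, world axes, zero at the start; "wrist_torque": the same for the moment, N m; "grip_width": finger opening in mm; "grip_force": force on a finger pad.
Only numpy, scipy, OpenCV 4.12 (cv2) and the standard library are available. Lean on these libraries where they do the work, as an engineer would, in place of code of your own. Each camera call takes 0.05 s, during which the arm holds its last target. There are 200 camera calls.

### The job

Load the kiln shelf, judging directions along the shelf's edges as seen from the robot: stand the blue-grey jar midway between the two posts, the terracotta pot straight behind the dark round post, and the block with the three cones straight in front of the pale square post with its row of cones parallel to the posts' row, leaving about 4 cm of air between the pot or block and its post. Put the lid on the jar and nest the white tumbler inside the terracotta pot. Set everything down upright and gently, without dropping or forcing it, and leave the two posts standing where they are.

Things in the scene. Friction and masses are not known exactly. Their poses are not given: they have to be found in the camera images.
- kiln_shelf: light grey refractory slab lying on the table, fixed, 250 (x) by 290 (y) by 18 mm thick. Origin at the centre of its underside, its top is at z = 18 mm; x axis points away from the robot (behind), y to the robot's left, turned at most 0.25 rad from the world axes. The two posts stand on it at its own (x, y) = (-20, +85) and (-20, -85) mm; which is on which side changes
- square_post: pale buff square kiln post standing loose on the shelf, 40 x 40 mm, 60 mm tall, 0.3 kg. Origin at the centre of its underside; its axes are parallel to the shelf's. The cone block belongs in front of it (towards the robot, -x of the post) with a 40 mm gap: centre 73 mm from the post's centre
- round_post: dark brown round kiln post standing loose on the shelf, 40 mm diameter, 60 mm tall, 0.3 kg. Origin at the centre of its underside; its axes start parallel to the shelf's. The terracotta pot belongs behind it (away from the robot, +x of the post) with a 40 mm gap: centre 94 mm from the post's centre
- big_pot: empty terracotta flowerpot standing upright, 60 mm tall, outer diameter 54 mm at the base, 61 mm below the collar, 68 mm at the straight collar (top 22 mm); open on top, wall 5 mm, inner floor 6 mm above its underside, about 44 mm wide inside at the floor and 58 mm at the mouth; about 0.18 kg. Origin at the centre of its underside, z up
- tumbler: empty white tapered tumbler standing upright, 90 mm tall, outer diameter 40 mm at the base, 50 mm at 60 mm height, 54 mm at the straight collar (top 28 mm); about 0.14 kg. It goes base down into the terracotta pot with a few mm of play, comes to rest on the pot's inner floor (its origin 6 mm above the pot's) and then stands 36 mm out of it. Origin at the centre of its underside, z up
- jar: blue-grey straight round jar standing upright and open, outer diameter 60 mm, 60 mm tall, mouth 52 mm; about 0.2 kg. Origin at the centre of its underside, z up
- jar_lid: blue-grey round lid of the jar, lying the right way up. From below: a locating spigot 41 mm diameter and 5 mm deep, a disc 60 mm diameter and 8 mm thick, a knob 18 mm diameter and 24 mm tall; 37 mm tall in all, about 0.07 kg. On the jar the disc rests on the rim with the spigot inside the mouth, the lid's origin 55 mm above the jar's. Origin at the centre of its underside, z up
- cone_block: cream block, 26 mm (its x) by 60 mm (its y) by 30 mm tall, with a row of three small coloured cones (red, white, yellow) along its y, tips 55 mm above its underside; about 0.09 kg. Either long side may face the robot. Origin at the centre of its underside, z up; at the start turned at most 0.35 rad from the world axes
There are look-alikes about, which are no part of the job. Leave any green, pink or purple look-alike of the jar_lid alone.

How it is judged:
By the outcome, as a careful person would: the job done as asked, in the order asked, and still so for the second after the job is handed in, with the robot touching nothing.
It also fails if it takes over 120 s, if anything falls off the work surface, if the arm or the gripper's body presses on something with over 40 N, if the wrist force passes 120 N, or if a joint passes its speed limit or range.

## Working session

There is one attempt and no reset: what is moved stays moved. The work goes in short steps, Python scripts to look and compute and a shell command to move; the robot and the scene stay as the last step left them, time stands still between calls to the robot, and variables do not carry over. Pictures are saved under pics/ and viewed, at most 17 in all, crops included, and the job is handed in when it is done.

```bash
ls; mkdir -p pics
python3 - <<'E'
from bench import observe,camera
import cv2,numpy as np
s=observe();print({k:np.round(v,2).tolist() for k,v in s.items()})
for n in("scene","top"):
    c=camera(n);cv2.imwrite(f"pics/{n}0.png",c["color"][:,:,::-1]);print(n,c["fovy"],c["cx"],c["cy"],c["dist_coeffs"],np.round(c["T"],3).tolist())
c=camera("wrist");print(c["fovy"],c["cx"],c["cy"],c["dist_coeffs"],np.round(c["mount"],3).tolist())
E
```

```text
pics
{'time': 0.0, 'joint_positions': [64.83, 24.93, 1.43, 90.19, -0.66, 64.97, -4.3], 'dq': [-0.02, -0.08, -0.02, -0.08, -0.0, -0.01, -0.03], 'effort': [-0.0, -66.78, 0.98, -31.45, -0.06, 0.04, 0.0], 'tool_pos': [206.31, -589.48, 244.97], 'tcp_rot': [-179.92, 0.01, 19.29], 'wrist_force': [0.02, 0.65, 0.4], 'wrist_torque': [0.03, -0.01, 0.01], 'grip_force': 0.0, 'grip_width': 91.9}
scene 50.90598438836466 318.59852174048723 200.5914583231706 [-0.04437456  0.          0.          0.          0.        ] [[-0.223, -0.704, 0.674, 1337.058], [0.975, -0.175, 0.139, 305.453], [0.02, 0.688, 0.726, 974.909], [0.0, 0.0, 0.0, 1.0]]
top 45.276100936691265 326.1010603026474 201.3444713287737 [0.04193361 0.         0.         0.         0.        ] [[-0.017, 0.996, -0.092, 373.352], [-1.0, -0.017, -0.001, 102.102], [-0.002, 0.092, 0.996, 1401.906], [0.0, 0.0, 0.0, 1.0]]
60.45684672938955 325.7750124174768 198.91793461002612 [0.00487219 0.         0.         0.         0.        ] [[-0.0, 0.954, 0.299, 81.726], [1.0, 0.001, -0.001, 1.095], [-0.001, 0.299, -0.954, -139.337], [0.0, 0.0, 0.0, 1.0]]
```

View pics/scene0.png

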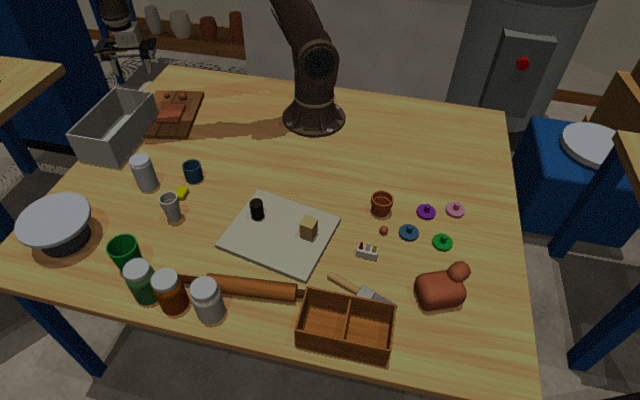

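View pics/top0.png

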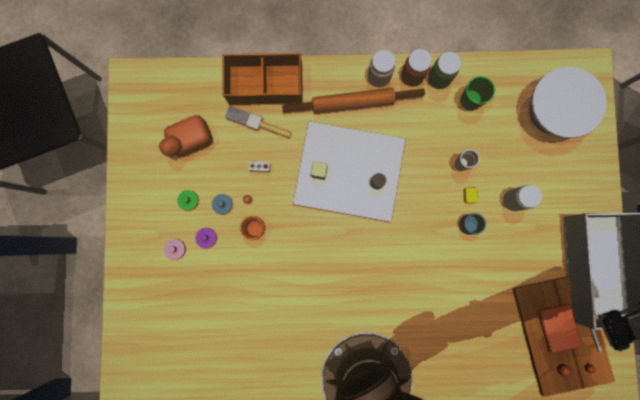

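The shelf is at the centre (top view 350,170), with the dark round post at (378,181) and the square post at (319,170). Other positions in the top view:
- jar (472,224), pot (253,228), blue lid (222,204), cone block (259,167)
- tumbler candidates (468,160) and (528,197)

```bash
cat > h.py <<'E'
import numpy as np,cv2,sys,json
from scipy.spatial.transform import Rotation as R
from bench import observe,camera
def tool(s=None):
    s=s or observe();T=np.eye(4);T[:3,:3]=R.from_euler('xyz',s['tcp_rot'],degrees=True).as_matrix();T[:3,3]=s['tool_pos'];return T
def cam(n):
    Tt=tool();c=camera(n);c['T']=np.array(c['T']) if 'T' in c else Tt@np.array(c['mount'])
    f=200/np.tan(np.radians(c['fovy']/2));c['K']=np.array([[f,0,c['cx']],[0,f,c['cy']],[0,0,1]]);c['d']=np.array(c['dist_coeffs']);return c
def ray(c,uv):
    p=cv2.undistortPoints(np.array([[uv]],float),c['K'],c['d'])[0,0]
    d=c['T'][:3,:3]@np.array([p[0],-p[1],-1]);return c['T'][:3,3],d/np.linalg.norm(d)
def atz(c,uv,z):
    o,d=ray(c,uv);return (o+d*(z-o[2])/d[2])[:2]
def tri(obs):
    A=np.zeros((3,3));b=np.zeros(3)
    for c,uv in obs:
        o,d=ray(c,uv);M=np.eye(3)-np.outer(d,d);A+=M;b+=M@o
    X=np.linalg.solve(A,b);return X,[float(np.linalg.norm(np.cross(ray(c,u)[1],X-ray(c,u)[0]))) for c,u in obs]
def proj(c,P):
    P=np.atleast_2d(P).astype(float);q=(P-c['T'][:3,3])@c['T'][:3,:3];q=q*[1,-1,-1]
    return cv2.projectPoints(q,np.zeros(3),np.zeros(3),c['K'],c['d'])[0][:,0]
def go(x,y,z,yaw=None):
    "dp,dr to reach world TCP x,y,z pointing down with yaw deg"
    s=observe();T=tool(s);dp=T[:3,:3].T@(np.array([x,y,z])-T[:3,3])
    Rt=R.from_euler('xyz',[180,0,s['tcp_rot'][2] if yaw is None else yaw],degrees=True).as_matrix()
    dr=R.from_matrix(T[:3,:3].T@Rt).as_rotvec()
    print('at',np.round(s['tool_pos'],1),np.round(s['tcp_rot'],2),'t',round(s['time'],1),'| dp',np.round(dp,1),'dr',np.round(dr,4))
E
python3 - <<'E'
from h import *
t=cam('top');s=cam('scene')
for n,a,b in [('roundpost',(378,180),(257,201)),('sqpost',(319,169),(310,221)),('jar',(473,224),(192,163)),('pot',(253,228),(382,196)),('block',(259,166),(367,250)),('lidknob',(222,204),(409,229)),('tumb?',(468,159),(169,197)),('white?',(530,196),(140,158)),('brownknob',(248,199),(383,230)),
 ('sh1',(311,122),(258,193)),('c',(403,137),(218,242)),('c',(390,219),(0,0)),('c',(294,205),(0,0))]:
    if b[0]:print(n,np.round(tri([(t,a),(s,b)])[0]),np.round(tri([(t,a),(s,b)])[1],1))
    print('   ',atz(t,a,18).round())
go(380,-170,380,0)
E
```

```text
roundpost [552. -41.  82.] [0.9 0.9]
    [561. -49.]
sqpost [587. 124.  77.] [3. 3.]
    [597. 122.]
jar [ 427. -304.   65.] [1.1 1.1]
    [ 429. -317.]
pot [426. 311.  63.] [2.6 2.6]
    [428. 315.]
block [608. 297.  23.] [0.9 0.9]
    [609. 297.]
lidknob [499. 406.  19.] [2.2 2.2]
    [499. 404.]
tumb? [ 606. -291.   89.] [0.5 0.5]
    [ 618. -311.]
white? [ 497. -440.  117.] [1.8 1.8]
    [ 507. -483.]
brownknob [513. 332.  10.] [1.6 1.6]
    [512. 329.]
sh1 [687.  84. 281.] [55. 55.]
    [737. 144.]
c [ 684. -120.   27.] [3.3 3.3]
    [ 687. -125.]
    [447. -80.]
    [493. 196.]
at [ 206.4 -589.7  245.4] [-1.7996e+02  1.0000e-02  1.9290e+01] t 0.2 | dp [ 302.5 -338.9 -134.4] dr [-7.000e-04  2.000e-04  3.367e-01]
```

```bash
python3 -c "
from h import *
go(500,-300,330,0)"
```

```text
at [ 206.4 -589.7  245.4] [-1.7996e+02  1.0000e-02  1.9290e+01] t 0.2 | dp [ 372.8 -176.5  -84.5] dr [-7.000e-04  2.000e-04  3.367e-01]
```

```bash
python3 -m inch '[{"dp":[40,-20,-20],"dr":[0,0,0]},{"dp":[90,-45,-40],"dr":[0,0,0.1]},{"dp":[140,-65,-60],"dr":[0,0,0.2]},{"dp":[185,-85,-80],"dr":[0,0,0.3]},{"dp":[230,-105,-84],"dr":[0,0,0.336]},{"dp":[275,-130,-84],"dr":[0,0,0.336]},{"dp":[320,-150,-84],"dr":[0,0,0.336]},{"dp":[350,-165,-84],"dr":[0,0,0.336]},{"dp":[370,-176,-84],"dr":[0,0,0.336]},{"dp":[373,-176,-84],"dr":[0,0,0.336]}]' -1
python3 - <<'E'
from h import *
s=observe();print(np.round(s['joint_positions'],1),np.abs(s['dq']).max())
c=cam('wrist');cv2.imwrite('pics/w1.png',c['color'][:,:,::-1]);np.savez('w1.npz',T=c['T'])
for p in [(427,-304,60),(606,-291,89)]:print(proj(c,p))
E
```

```text
time: 1.25
tool_pos: [503.3, -296.0, 329.5]
tcp_rot: [-179.9, -0.0, 0.5]
wrist_force: [-0.4, -1.0, -0.5]
grip_width: 91.7
grip_force: 0.0
[ 28.4  18.1  -4.2  88.3   1.2  73.6 -65.5] 3.430133562776168
[[331.16554025 221.72531866]]
[[321.11949686  70.53051767]]
```

View pics/w1.png

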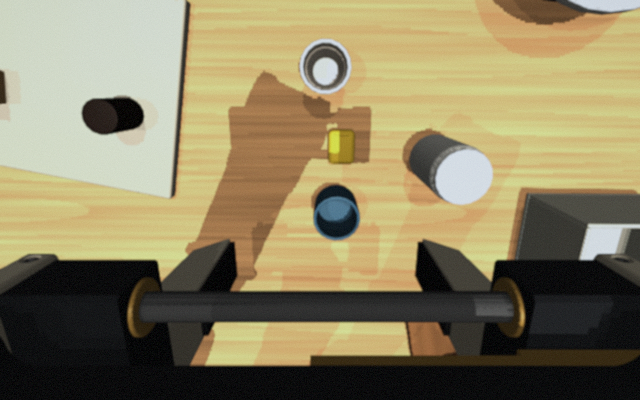

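The jar rim is at (336,217) and the tumbler rim at (326,66); the big white cylinder at (455,175) is a capped jar, so not the tumbler. Next, a closer view of the jar with the yaw I'll use to place it.

```bash
python3 -c "
from h import *
go(427,-304,170,78)"
```

```text
at [ 502.1 -298.3  329.4] [-179.95   -0.      0.29] t 1.3 | dp [-75.1   5.5 159.4] dr [-6.0000e-04 -6.0000e-04 -1.3563e+00]
```

```bash
python3 -m inch '[{"dp":[-10,1,20],"dr":[0,0,-0.14]},{"dp":[-20,1,40],"dr":[0,0,-0.28]},{"dp":[-30,2,60],"dr":[0,0,-0.42]},{"dp":[-40,2,80],"dr":[0,0,-0.56]},{"dp":[-50,3,100],"dr":[0,0,-0.7]},{"dp":[-60,4,125],"dr":[0,0,-0.84]},{"dp":[-70,5,145],"dr":[0,0,-0.98]},{"dp":[-75,5,155],"dr":[0,0,-1.12]},{"dp":[-75,5,159],"dr":[0,0,-1.25]},{"dp":[-75,5,159],"dr":[0,0,-1.356]}]'
cat >> h.py <<'E'
def save(n):
    c=cam('wrist');cv2.imwrite(f'pics/{n}.png',c['color'][:,:,::-1]);np.savez(f'{n}.npz',T=c['T'],K=c['K'],d=c['d']);return c
def load(n):
    z=np.load(f'{n}.npz');c={k:z[k] for k in z};c['color']=cv2.imread(f'pics/{n}.png')[:,:,::-1];return c
def rim(cs,g,rad,dz=6,win=12,zfix=None):
    "fit horizontal circle(s) (radius, z offset) to image edges in views cs, start g=(x,y,z)"
    from scipy.optimize import minimize
    a=np.linspace(0,2*np.pi,90,endpoint=False);D=[]
    for c in cs:
        e=cv2.Canny(cv2.GaussianBlur(np.ascontiguousarray(c['color']),(3,3),0),40,100)
        D.append(cv2.distanceTransform(255-e,cv2.DIST_L2,5))
    def cost(p):
        if zfix is not None:p=[p[0],p[1],zfix]
        t=0
        for c,d in zip(cs,D):
            for r,o in rad:
                q=proj(c,np.c_[p[0]+r*np.cos(a),p[1]+r*np.sin(a),np.full(90,p[2]+o)]).astype(np.float32)
                v=cv2.remap(d,q[None,:,0].copy(),q[None,:,1].copy(),cv2.INTER_LINEAR,borderValue=8)
                t+=np.minimum(v,6).mean()/len(cs)/len(rad)
        return t
    best=None
    for dx in(-win,0,win):
        for dy in(-win,0,win):
            for z0 in(-dz,0,dz):
                r=minimize(cost,np.array(g)+[dx,dy,z0],method='Nelder-Mead',options=dict(xatol=.1,fatol=.005,initial_simplex=np.array(g)+[dx,dy,z0]+np.array([[0,0,0],[5,0,0],[0,5,0],[0,0,4]])))
                if best is None or r.fun<best.fun:best=r
    return best.x.round(1),round(best.fun,2)
E
python3 - <<'E'
from h import *
c=cam('wrist') 
z=np.load('w1.npz');np.savez('w1.npz',T=z['T'],K=c['K'],d=c['d'])
c=save('w2');w1=load('w1')
s=observe();print(s['tool_pos'].__repr__(),np.round(s['joint_positions'],1))
print('jar',rim([w1,c],(427,-304,60),[(30,0),(26,0)]),rim([c],(427,-304,60),[(30,0),(26,0)]),rim([w1],(427,-304,60),[(30,0),(26,0)],zfix=60))
print('tumb',rim([w1],(606,-291,90),[(27,0)],zfix=90))
E
```

```text
time: 2.3
tool_pos: [423.4, -307.1, 169.9]
tcp_rot: [-179.9, 0.0, 77.9]
wrist_force: [0.6, 0.2, 0.2]
grip_width: 91.8
grip_force: 0.0
array([ 424.05847605, -307.13436433,  170.53052731]) [ 44.5  21.6 -18.8 108.4   8.8  51.5   9.1]
jar (array([ 431.2, -310.5,   57.6]), np.float64(0.68)) (array([ 431.1, -310.6,   57.5]), np.float64(0.47)) (array([ 432.4, -310. ,   59.4]), np.float64(0.91))
tumb (array([ 609.7, -295.1,   96.8]), np.float64(0.34))
```

View pics/w2.png

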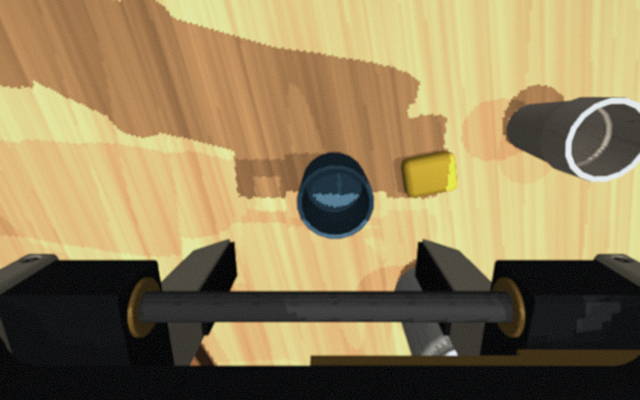

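The jar rim is at (336,202) and a yellow block sits 45 mm beside it, at (430,173). I'll grasp with the yaw turned so a finger doesn't hit the block.

```bash
python3 -c "
from h import *
w=load('w2');print(atz(w,(404,170),15),atz(w,(430,173),20))
go(431,-310.5,120,148)"
```

```text
[ 494.46981004 -307.28130681] [ 515.15602281 -313.16432699]
at [ 424.1 -307.1  170.5] [-1.7996e+02  3.0000e-02  7.7680e+01] t 2.4 | dp [-1.8  7.5 50.5] dr [-9.0000e-04 -0.0000e+00 -1.2274e+00]
```

```bash
python3 -m inch '[{"dp":[0,0,5],"dr":[0,0,-0.13]},{"dp":[0,1,10],"dr":[0,0,-0.27]},{"dp":[0,2,20],"dr":[0,0,-0.4]},{"dp":[-1,3,30],"dr":[0,0,-0.54]},{"dp":[-1,4,40],"dr":[0,0,-0.67]},{"dp":[-1,6,45],"dr":[0,0,-0.81]},{"dp":[-2,7,50],"dr":[0,0,-0.95]},{"dp":[-2,7.5,50],"dr":[0,0,-1.09]},{"dp":[-2,7.5,50],"dr":[0,0,-1.2]},{"dp":[-2,7.5,50],"dr":[0,0,-1.23]}]'
python3 -m inch '[{"dp":[0,0,0],"dr":[0,0,0]},{"dp":[0,0,0],"dr":[0,0,0]}]'; python3 -c "
from h import *
c=save('w3')
print('jar',rim([c],(431,-310,58),[(30,0),(26,0)]),rim([load('w2'),c],(431,-310,58),[(30,0),(26,0)]))
go(431,-310.5,40)"
```

```text
time: 3.4
tool_pos: [431.7, -310.2, 120.6]
tcp_rot: [-180.0, -0.0, 148.1]
wrist_force: [-0.3, -0.5, -0.1]
grip_width: 92.0
grip_force: 0.0
time: 3.6
tool_pos: [432.1, -309.6, 120.8]
tcp_rot: [-180.0, 0.0, 148.0]
wrist_force: [0.2, 0.0, 0.1]
grip_width: 91.7
grip_force: 0.0
jar (array([ 431.7, -310.6,   57.6]), np.float64(0.45)) (array([ 431.4, -310.4,   58.4]), np.float64(0.48))
at [ 432.2 -309.4  120.8] [-1.7998e+02  1.0000e-02  1.4802e+02] t 3.6 | dp [ 0.5 -1.5 80.8] dr [-0.0003  0.0002 -0.    ]
```

```bash
python3 -m inch '[{"dp":[0,-1,20],"dr":[0,0,0]},{"dp":[0,-1,40],"dr":[0,0,0]},{"dp":[0,-1,55],"dr":[0,0,0]},{"dp":[0,-1,68],"dr":[0,0,0]},{"dp":[0,-1,76],"dr":[0,0,0]},{"dp":[0,-1,80],"dr":[0,0,0]},{"dp":[0,-1,80],"dr":[0,0,0]}]'
python3 -m inch '[{"dp":[0,0,0],"dr":[0,0,0]},{"dp":[0,0,0],"dr":[0,0,0]},{"dp":[0,0,0],"dr":[0,0,0]},{"dp":[0,0,0],"dr":[0,0,0]},{"dp":[0,0,0],"dr":[0,0,0]},{"dp":[0,0,0],"dr":[0,0,0]},{"dp":[0,0,0],"dr":[0,0,0]},{"dp":[0,0,0],"dr":[0,0,0]}]' 1 20; python3 -c "
from h import *
go(470,-40,250,78)"
```

```text
time: 4.35
tool_pos: [431.8, -309.9, 40.6]
tcp_rot: [-180.0, -0.0, 148.2]
wrist_force: [-0.2, -0.3, -0.2]
grip_width: 91.6
grip_force: 0.0
time: 5.15
tool_pos: [431.9, -310.1, 40.9]
tcp_rot: [-180.0, 0.0, 148.2]
wrist_force: [-1.0, 1.0, 5.5]
grip_width: 59.6
grip_force: 20.0
at [ 431.9 -310.1   40.9] [-1.7999e+02  2.0000e-02  1.4820e+02] t 5.2 | dp [ 109.9  249.6 -209.1] dr [1.0000e-04 3.0000e-04 1.2252e+00]
```

```bash
python3 -m inch '[{"dp":[0,0,-10],"dr":[0,0,0]},{"dp":[0,0,-30],"dr":[0,0,0]},{"dp":[0,0,-60],"dr":[0,0,0]},{"dp":[0,0,-95],"dr":[0,0,0]},{"dp":[0,0,-130],"dr":[0,0,0.1]},{"dp":[0,10,-165],"dr":[0,0,0.22]},{"dp":[0,30,-200],"dr":[0,0,0.34]},{"dp":[0,55,-230],"dr":[0,0,0.46]},{"dp":[0,75,-260],"dr":[0,0,0.57]},{"dp":[0,90,-280],"dr":[0,0,0.68]}]'
python3 -c "
from h import *
go(580,-30,340,78)"
```

```text
time: 6.15
tool_pos: [480.1, -231.6, 323.5]
tcp_rot: [179.9, 0.1, 109.1]
wrist_force: [0.8, -0.2, -2.0]
grip_width: 60.1
grip_force: 20.0
at [ 480.1 -231.6  323.5] [1.7988e+02 6.0000e-02 1.0910e+02] t 6.2 | dp [157.8 160.4 -16.4] dr [2.300e-03 4.000e-04 5.429e-01]
```

```bash
python3 -m inch '[{"dp":[15,15,-2],"dr":[0,0,0.06]},{"dp":[40,42,-6],"dr":[0,0,0.14]},{"dp":[65,67,-8],"dr":[0,0,0.24]},{"dp":[90,92,-12],"dr":[0,0,0.34]},{"dp":[115,117,-14],"dr":[0,0,0.44]},{"dp":[135,137,-16],"dr":[0,0,0.52]},{"dp":[150,152,-16],"dr":[0,0,0.54]},{"dp":[158,160,-16],"dr":[0,0,0.543]},{"dp":[158,160,-16],"dr":[0,0,0.543]},{"dp":[158,160,-16],"dr":[0,0,0.543]}]'
python3 -c "
from h import *
c=save('w4');print(observe()['tool_pos'])"
```

```text
time: 7.15
tool_pos: [577.7, -32.7, 336.6]
tcp_rot: [-180.0, 0.0, 78.1]
wrist_force: [0.1, -0.1, -1.6]
grip_width: 59.9
grip_force: 20.0
[577.71226425 -33.22977321 336.58954428]
```

View pics/w4.png

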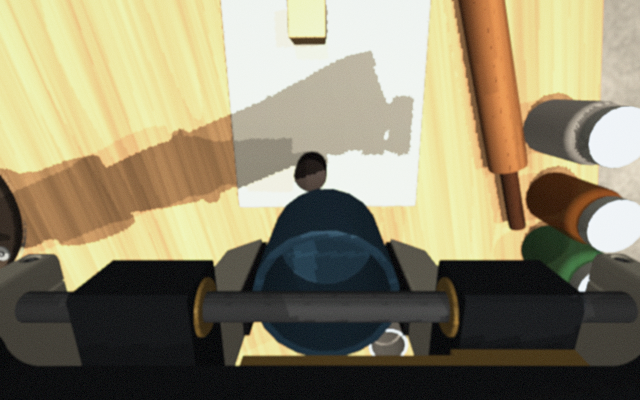

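Round post top is at (312,166) and the square post at (306,18); the shelf's long edges run along columns 225–240 and 415–430. I'll take a second view further over, then fit the shelf model.

```bash
python3 -m inch '[{"dp":[30,0,0],"dr":[0,0,0]},{"dp":[65,0,0],"dr":[0,0,0]},{"dp":[90,0,0],"dr":[0,0,0]},{"dp":[100,0,0],"dr":[0,0,0]},{"dp":[100,0,0],"dr":[0,0,0]},{"dp":[100,0,0],"dr":[0,0,0]}]'
cat > shelf.py <<'E'
from h import *
from scipy.optimize import minimize
def seg(a,b,n=60):
    t=np.linspace(0,1,n)[:,None];return np.array(a)*(1-t)+np.array(b)*t
def rect(cx,cy,hx,hy,z):
    p=[(cx-hx,cy-hy,z),(cx+hx,cy-hy,z),(cx+hx,cy+hy,z),(cx-hx,cy+hy,z)];return np.vstack([seg(p[i],p[(i+1)%4]) for i in range(4)])
a=np.linspace(0,2*np.pi,60)
def model(z,zp,parts='spr'):
    o=[]
    if 's' in parts:o+=[rect(0,0,125,145,z)]
    if 'p' in parts:o+=[rect(-20,85,20,20,zp)]
    if 'r' in parts:o+=[np.c_[-20+20*np.cos(a),-85+20*np.sin(a),0*a+zp]]
    return o
def fit(cs,g,z=18,zp=78,parts='spr',free=False):
    D=[cv2.distanceTransform(255-cv2.Canny(cv2.GaussianBlur(np.ascontiguousarray(c['color']),(3,3),0),30,80),cv2.DIST_L2,5) for c in cs]
    def cost(p):
        t=0;k=0;m=model(p[3] if free else z,p[4] if free else zp,parts)
        for c,d in zip(cs,D):
            for pts in m:
                w=pts.copy();co,si=np.cos(p[2]),np.sin(p[2]);w[:,0]=p[0]+co*pts[:,0]-si*pts[:,1];w[:,1]=p[1]+si*pts[:,0]+co*pts[:,1]
                q=proj(c,w).astype(np.float32);ok=(q[:,0]>2)&(q[:,0]<637)&(q[:,1]>2)&(q[:,1]<(398 if c.get('full') else 235))
                if ok.sum()<10:continue
                q=q[ok];v=cv2.remap(d,q[None,:,0].copy(),q[None,:,1].copy(),cv2.INTER_LINEAR);t+=np.minimum(v,8).mean();k+=1
        return t/max(k,1)
    best=None
    for dx in(-8,0,8):
        for dy in(-8,0,8):
            g0=np.array(list(g)+([z,zp] if free else []));g0[:2]+=[dx,dy]
            r=minimize(cost,g0,method='Nelder-Mead',options=dict(initial_simplex=np.vstack([g0]+[g0+e for e in np.diag([5,5,.04]+([3,3] if free else []))]),xatol=.01,fatol=.002,maxiter=600))
            if best is None or r.fun<best.fun:best=r
    return best.x.round(4),round(best.fun,2)
E
python3 - <<'E'
from shelf import *
c=save('w5');w4=load('w4');t=cam('top');t['full']=1
g=(588,38,-.21)
for n,v in dict(w4=[w4],w5=[c],w45=[w4,c],top=[t]).items():print(n,fit(v,g))
print(fit([w4,c],g,parts='pr'),fit([w4,c],g,free=True))
E
```

```text
time: 7.8
tool_pos: [598.8, 64.1, 336.6]
tcp_rot: [-180.0, 0.1, 78.0]
wrist_force: [0.8, -0.7, -2.0]
grip_width: 59.8
grip_force: 20.0
w4 (array([ 5.927581e+02,  3.559900e+01, -1.954000e-01]), np.float64(0.97))
w5 (array([ 5.928777e+02,  3.504440e+01, -2.083000e-01]), np.float64(0.59))
w45 (array([ 5.932586e+02,  3.522230e+01, -2.042000e-01]), np.float64(0.86))
top (array([ 5.916398e+02,  3.503530e+01, -1.970000e-01]), np.float64(4.22))
(array([ 5.937048e+02,  3.528370e+01, -2.003000e-01]), np.float64(0.54)) (array([ 5.935383e+02,  3.525050e+01, -2.007000e-01,  1.373260e+01,
        7.751280e+01]), np.float64(0.71))
```

View pics/w5.png

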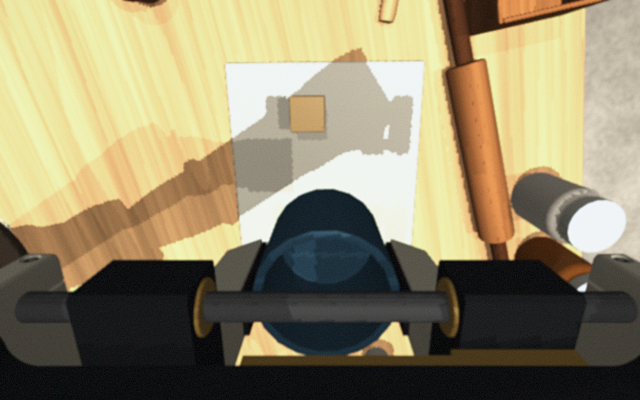

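```bash
python3 -c "
from h import *
go(573.6,39.3,100,78.4)"
```

```text
at [598.8  63.9 336.7] [1.7999e+02 7.0000e-02 7.7980e+01] t 7.9 | dp [-29.1 -19.6 236.7] dr [ 0.0002  0.0012 -0.0074]
```

```bash
python3 -m inch '[{"dp":[-6,-4,20],"dr":[0,0,0]},{"dp":[-14,-9,60],"dr":[0,0,-0.007]},{"dp":[-22,-15,100],"dr":[0,0,-0.007]},{"dp":[-29,-19.5,140],"dr":[0,0,-0.007]},{"dp":[-29,-19.5,175],"dr":[0,0,-0.007]},{"dp":[-29,-19.5,205],"dr":[0,0,-0.007]},{"dp":[-29,-19.5,225],"dr":[0,0,-0.007]},{"dp":[-29,-19.5,235],"dr":[0,0,-0.007]},{"dp":[-29,-19.5,237],"dr":[0,0,-0.007]},{"dp":[-29,-19.5,237],"dr":[0,0,-0.007]}]'
python3 -c "
from h import *
go(573.6,39.3,59,78.4)"
```

```text
time: 8.9
tool_pos: [574.2, 41.5, 100.4]
tcp_rot: [180.0, -0.0, 78.5]
wrist_force: [0.5, 0.6, -1.2]
grip_width: 59.7
grip_force: 20.0
at [574.2  41.5 100.4] [179.95  -0.    78.49] t 8.9 | dp [-2.2 -0.2 41.4] dr [ 0.0008 -0.0001  0.0017]
```

```bash
python3 -m inch '[{"dp":[-0.5,0,12],"dr":[0,0,0]},{"dp":[-0.5,0,22],"dr":[0,0,0]},{"dp":[-0.5,0,30],"dr":[0,0,0]},{"dp":[-0.5,0,34],"dr":[0,0,0]},{"dp":[-0.5,0,36],"dr":[0,0,0]},{"dp":[-0.5,0,36],"dr":[0,0,0]},{"dp":[-0.5,0,36],"dr":[0,0,0]}]'
python3 -c "
from h import *
go(573.6,39.3,59,78.4);print(observe()['wrist_force'])"
```

```text
time: 9.6
tool_pos: [573.8, 41.5, 64.0]
tcp_rot: [180.0, -0.0, 78.5]
wrist_force: [-0.1, -0.3, -1.6]
grip_width: 59.6
grip_force: 20.0
at [573.8  41.5  64. ] [ 1.7998e+02 -1.0000e-02  7.8540e+01] t 9.6 | dp [-2.2  0.2  5. ] dr [ 0.0004 -0.0002  0.0025]
[-0.1407473  -0.29179998 -1.6411906 ]
```

```bash
python3 -m inch '[{"dp":[-1.2,0,1],"dr":[0,0,0]},{"dp":[-2.2,0,2],"dr":[0,0,0]},{"dp":[-2.2,0,3],"dr":[0,0,0]},{"dp":[-2.2,0,4],"dr":[0,0,0]},{"dp":[-2.2,0,4],"dr":[0,0,0]},{"dp":[-2.2,0,4],"dr":[0,0,0]}]'
python3 -m inch '[{"dp":[0,0,0.4],"dr":[0,0,0]},{"dp":[0,0,0.7],"dr":[0,0,0]},{"dp":[0,0,1],"dr":[0,0,0]},{"dp":[0,0,1],"dr":[0,0,0]}]'
```

```text
time: 10.2
tool_pos: [573.2, 39.3, 59.7]
tcp_rot: [-180.0, 0.0, 78.5]
wrist_force: [0.2, -0.9, -1.2]
grip_width: 60.1
grip_force: 20.0
time: 10.6
tool_pos: [573.2, 39.3, 59.0]
tcp_rot: [180.0, 0.0, 78.5]
wrist_force: [-2.1, -0.8, 2.5]
grip_width: 59.9
grip_force: 20.0
```

```bash
python3 -m inch '[{"dp":[0,0,0],"dr":[0,0,0]},{"dp":[0,0,0],"dr":[0,0,0]},{"dp":[0,0,0],"dr":[0,0,0]},{"dp":[0,0,0],"dr":[0,0,0]},{"dp":[0,0,0],"dr":[0,0,0]}]' -0.9
python3 -m inch '[{"dp":[0,0,-10],"dr":[0,0,0]},{"dp":[0,0,-30],"dr":[0,0,0]},{"dp":[0,0,-65],"dr":[0,0,0]},{"dp":[0,0,-110],"dr":[0,0,0]},{"dp":[0,0,-150],"dr":[0,0,0]},{"dp":[0,0,-190],"dr":[0,0,0]},{"dp":[0,0,-230],"dr":[0,0,0]},{"dp":[0,0,-240],"dr":[0,0,0]},{"dp":[0,0,-240],"dr":[0,0,0]}]'
python3 -c "
from h import *
c=save('w6');print(rim([c],(573.6,39.3,78),[(30,0),(26,0)]))
go(460,330,300,135)"
```

```text
time: 11.1
tool_pos: [573.2, 39.3, 58.7]
tcp_rot: [-180.0, -0.0, 78.5]
wrist_force: [-0.7, -0.6, -0.1]
grip_width: 86.7
grip_force: 0.0
time: 12.0
tool_pos: [573.9, 39.7, 301.1]
tcp_rot: [179.8, -0.1, 78.5]
wrist_force: [0.4, -0.1, -0.8]
grip_width: 87.2
grip_force: 0.0
(array([574. ,  39.5,  74.3]), np.float64(0.97))
at [573.1  39.3 299.1] [179.94  -0.    78.54] t 12.1 | dp [ 262.4 -168.6   -1. ] dr [ 1.000e-03  5.000e-04 -9.855e-01]
```

```bash
python3 -m inch '[{"dp":[20,-10,0],"dr":[0,0,0]},{"dp":[60,-25,0],"dr":[0,0,0]},{"dp":[105,-45,-5],"dr":[0,0,0]},{"dp":[150,-65,-10],"dr":[0,0,0]},{"dp":[190,-85,-10],"dr":[0,0,0]},{"dp":[220,-100,-10],"dr":[0,0,0]},{"dp":[245,-110,-10],"dr":[0,0,0]},{"dp":[250,-115,-10],"dr":[0,0,0]},{"dp":[250,-115,-10],"dr":[0,0,0]},{"dp":[250,-115,-10],"dr":[0,0,0]}]'
python3 -c "
from h import *
c=save('w7');print(observe()['tool_pos'],observe()['joint_positions']);print('pot',rim([c],(426,311,60),[(34,0),(29,0)]))
print('lid',rim([c],(499,406,13),[(30,0)],zfix=13))
go(426,311,170,168)"
```

```text
time: 13.05
tool_pos: [510.5, 305.5, 307.6]
tcp_rot: [-180.0, 0.1, 78.5]
wrist_force: [0.9, -0.6, 0.1]
grip_width: 87.5
grip_force: 0.0
[510.77506637 305.22516169 307.89800303] [-11.21357344  23.9172847  -35.9526427   86.83524105  14.3780701
  74.00495232 -60.40127573]
pot (array([429.4, 312.6,  53.8]), np.float64(0.56))
lid (array([503.7, 407.7,  11.7]), np.float64(0.33))
at [510.8 305.2 307.9] [-1.7998e+02  1.0000e-01  7.8420e+01] t 13.1 | dp [-11.1 -84.2 137.9] dr [-1.7000e-03  1.1000e-03 -1.5634e+00]
```

View pics/w7.png

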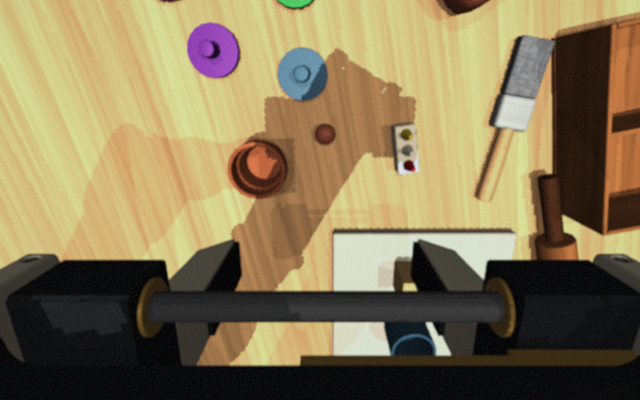

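Pot rim is at (258,168), blue lid at (302,74) and cone block at (406,148) (yellow cone at top, red at bottom). The small ball at (325,133) is clear of the grasp direction.

```bash
python3 -m inch '[{"dp":[0,-8,10],"dr":[0,0,-0.14]},{"dp":[-2,-20,30],"dr":[0,0,-0.28]},{"dp":[-4,-35,50],"dr":[0,0,-0.42]},{"dp":[-6,-50,70],"dr":[0,0,-0.56]},{"dp":[-8,-65,90],"dr":[0,0,-0.7]},{"dp":[-9,-75,110],"dr":[0,0,-0.84]},{"dp":[-9,-80,125],"dr":[0,0,-0.98]},{"dp":[-9,-81,135],"dr":[0,0,-1.12]},{"dp":[-9,-81,138],"dr":[0,0,-1.26]},{"dp":[-9,-81,138],"dr":[0,0,-1.4]}]' -1
python3 -m inch '[{"dp":[0,0,15],"dr":[0,0,-0.09]},{"dp":[0,0,30],"dr":[0,0,-0.163]},{"dp":[0,0,30],"dr":[0,0,-0.163]},{"dp":[0,0,30],"dr":[0,0,-0.163]}]'
python3 -c "
from h import *
c=save('w8');print(np.round(observe()['joint_positions']));print('pot',rim([c],(429,312,57),[(34,0),(29,0)]),rim([c,load('w7')],(429,312,57),[(34,0),(29,0)]))
go(429.4,312.6,49,168.4)"
```

```text
time: 14.1
tool_pos: [429.7, 312.4, 169.9]
tcp_rot: [-179.9, 0.0, 158.9]
wrist_force: [0.4, 0.6, 0.1]
grip_width: 92.0
grip_force: 0.0
time: 14.5
tool_pos: [429.5, 313.4, 140.7]
tcp_rot: [-180.0, -0.0, 167.9]
wrist_force: [-0.7, -0.1, -0.0]
grip_width: 91.9
grip_force: 0.0
[ -3.  34. -55. 107.  33.  57.   5.]
pot (array([431.6, 313.5,  58. ]), np.float64(0.62)) (array([431.1, 313.5,  59.1]), np.float64(0.63))
at [429.6 313.9 141.2] [1.7999e+02 2.0000e-02 1.6790e+02] t 14.6 | dp [-0.1 -1.3 92.2] dr [ 0.0001  0.0003 -0.0087]
```

```bash
python3 -m inch '[{"dp":[-1.7,0,20],"dr":[0,0,0]},{"dp":[-1.7,0,45],"dr":[0,0,0]},{"dp":[-1.7,0,65],"dr":[0,0,0]},{"dp":[-1.7,0,80],"dr":[0,0,0]},{"dp":[-1.7,0,89],"dr":[0,0,0]},{"dp":[-1.7,0,92],"dr":[0,0,0]},{"dp":[-1.7,0,92],"dr":[0,0,0]}]'
python3 -m inch '[{"dp":[0,0,0],"dr":[0,0,0]},{"dp":[0,0,0],"dr":[0,0,0]},{"dp":[0,0,0],"dr":[0,0,0]},{"dp":[0,0,0],"dr":[0,0,0]},{"dp":[0,0,0],"dr":[0,0,0]},{"dp":[0,0,0],"dr":[0,0,0]}]' 1 20; python3 -c "
from h import *
sx,sy,th=593.2,35.2,-.203
c,s=np.cos(th),np.sin(th)
for n,a,b in [('pot',74,-85),('block',-93,85)]:print(n,sx+c*a-s*b,sy+s*a+c*b)
go(sx+c*74+s*85,sy+s*74-c*85,150,168.4)"
```

```text
time: 15.25
tool_pos: [430.8, 314.3, 49.0]
tcp_rot: [180.0, 0.0, 168.1]
wrist_force: [0.1, -0.6, 0.5]
grip_width: 91.9
grip_force: 0.0
time: 15.85
tool_pos: [430.9, 314.4, 49.1]
tcp_rot: [180.0, 0.0, 168.1]
wrist_force: [0.8, 0.0, 4.1]
grip_width: 66.3
grip_force: 20.0
pot 648.5437621439543 -62.973662413874635
block 519.246380807561 137.20422642390707
at [430.9 314.4  49.1] [1.7996e+02 3.0000e-02 1.6809e+02] t 15.8 | dp [-290.9 -324.3 -101. ] dr [ 0.0007  0.0005 -0.0054]
```

```bash
python3 -m inch '[{"dp":[0,0,-8],"dr":[0,0,0]},{"dp":[0,0,-25],"dr":[0,0,0]},{"dp":[-4,-5,-55],"dr":[0,0,0]},{"dp":[-20,-22,-85],"dr":[0,0,0]},{"dp":[-45,-50,-110],"dr":[0,0,0]},{"dp":[-75,-84,-130],"dr":[0,0,0]},{"dp":[-106,-118,-140],"dr":[0,0,0]},{"dp":[-137,-153,-140],"dr":[0,0,0]},{"dp":[-168,-188,-140],"dr":[0,0,0]},{"dp":[-195,-218,-140],"dr":[0,0,0]}]'
python3 -c "
from h import *
print(np.round(observe()['joint_positions']))
go(648.5,-63,150,168.4)"
```

```text
time: 16.85
tool_pos: [577.2, 57.7, 190.0]
tcp_rot: [-180.0, 0.0, 168.0]
wrist_force: [-0.1, -0.2, -0.7]
grip_width: 66.6
grip_force: 20.0
[ 26.  35. -56.  97.  31.  65.  39.]
at [577.2  57.7 190. ] [-1.7998e+02  4.0000e-02  1.6802e+02] t 16.9 | dp [ -94.8 -103.2   40.1] dr [-0.0004  0.0006 -0.0067]
```

```bash
python3 -m inch '[{"dp":[-22,-24,0],"dr":[0,0,-0.003]},{"dp":[-46,-50,0],"dr":[0,0,-0.007]},{"dp":[-68,-74,5],"dr":[0,0,-0.007]},{"dp":[-84,-92,15],"dr":[0,0,-0.007]},{"dp":[-94,-102,30],"dr":[0,0,-0.007]},{"dp":[-95,-103,40],"dr":[0,0,-0.007]},{"dp":[-95,-103,40],"dr":[0,0,-0.007]},{"dp":[-95,-103,40],"dr":[0,0,-0.007]}]'
python3 -c "
from h import *
c=save('w9');s=observe();x,y,z=s['tool_pos'];print(rim([c],(x,y,z+11),[(34,0),(29,0)]))
go(648.5,-63,67,168.4)"
```

```text
time: 17.65
tool_pos: [647.4, -57.8, 149.0]
tcp_rot: [179.9, -0.0, 168.6]
wrist_force: [0.1, -0.3, -0.6]
grip_width: 66.8
grip_force: 20.0
(array([648.1, -58.9, 158.6]), np.float64(1.6))
at [647.8 -57.8 149.5] [179.95   0.   168.64] t 17.7 | dp [-1.7 -5.  82.5] dr [0.0009 0.0001 0.0042]
```

View pics/w9.png

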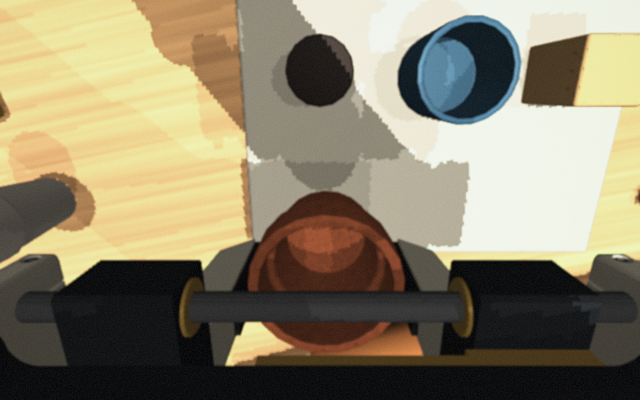

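The pot hangs upright in the gripper; the round post top is at (320,70) and the jar at (468,68). Lowering with correction.

```bash
python3 -m inch '[{"dp":[-1,-2,12],"dr":[0,0,0]},{"dp":[-1.5,-4.5,30],"dr":[0,0,0]},{"dp":[-1.5,-4.5,48],"dr":[0,0,0]},{"dp":[-1.5,-4.5,62],"dr":[0,0,0]},{"dp":[-1.5,-4.5,70],"dr":[0,0,0]},{"dp":[-1.5,-4.5,74],"dr":[0,0,0]},{"dp":[-1.5,-4.5,74],"dr":[0,0,0]},{"dp":[-1.5,-4.5,74],"dr":[0,0,0]}]'
python3 -c "
from h import *
c=save('w10');print('post',rim([c],(554.5,-43.6,78),[(20,0)],zfix=78),[555.2-554.5])
th=-.203;print(593.2-20*np.cos(th)+85*np.sin(th), 35.2-20*np.sin(th)-85*np.cos(th))
go(648.5,-63,67,168.4)"
```

```text
time: 18.5
tool_pos: [649.1, -64.4, 75.2]
tcp_rot: [180.0, 0.0, 168.5]
wrist_force: [-0.1, 0.1, -0.6]
grip_width: 66.6
grip_force: 20.0
post (array([556.3, -44.1,  68.8]), np.float64(2.01)) [0.7000000000000455]
556.4739430619761 -44.022450995819526
at [649.2 -64.4  75.5] [1.7998e+02 7.0000e-02 1.6849e+02] t 18.6 | dp [1.  1.2 8.5] dr [0.0003 0.0012 0.0016]
```

```bash
python3 -m inch '[{"dp":[0.7,1.3,2],"dr":[0,0,0]},{"dp":[0.7,1.3,4],"dr":[0,0,0]},{"dp":[0.7,1.3,6],"dr":[0,0,0]},{"dp":[0.7,1.3,7],"dr":[0,0,0]},{"dp":[0.7,1.3,7.5],"dr":[0,0,0]},{"dp":[0.7,1.3,7.5],"dr":[0,0,0]}]'
python3 -m inch '[{"dp":[0,0,0.4],"dr":[0,0,0]},{"dp":[0,0,0.8],"dr":[0,0,0]},{"dp":[0,0,0.8],"dr":[0,0,0]}]'
```

```text
time: 19.15
tool_pos: [648.3, -63.3, 67.3]
tcp_rot: [-180.0, -0.0, 168.5]
wrist_force: [-0.4, -0.3, -0.4]
grip_width: 66.9
grip_force: 20.0
time: 19.45
tool_pos: [648.3, -63.3, 67.2]
tcp_rot: [-180.0, 0.0, 168.5]
wrist_force: [-3.5, -1.0, 7.5]
grip_width: 66.6
grip_force: 20.0
```

```bash
python3 -m inch '[{"dp":[0,0,0],"dr":[0,0,0]},{"dp":[0,0,0],"dr":[0,0,0]},{"dp":[0,0,0],"dr":[0,0,0]},{"dp":[0,0,0],"dr":[0,0,0]}]' -1
python3 -m inch '[{"dp":[0,0,-10],"dr":[0,0,0]},{"dp":[0,0,-30],"dr":[0,0,0]},{"dp":[0,0,-65],"dr":[0,0,0]},{"dp":[0,15,-105],"dr":[0,0,0]},{"dp":[10,45,-130],"dr":[0,0,0]},{"dp":[25,90,-140],"dr":[0,0,0]},{"dp":[40,135,-140],"dr":[0,0,0]},{"dp":[55,180,-140],"dr":[0,0,0]},{"dp":[70,225,-140],"dr":[0,0,0]},{"dp":[85,270,-140],"dr":[0,0,0]}]'
python3 -c "
from h import *
go(600,297,170,168.4)"
```

```text
time: 19.85
tool_pos: [648.3, -63.2, 66.3]
tcp_rot: [180.0, -0.0, 168.5]
wrist_force: [0.4, -0.3, 0.4]
grip_width: 90.8
grip_force: 0.0
time: 20.85
tool_pos: [618.5, 220.2, 207.4]
tcp_rot: [180.0, 0.0, 168.5]
wrist_force: [0.7, -0.2, -0.2]
grip_width: 91.9
grip_force: 0.0
at [618.5 220.2 207.4] [1.7997e+02 4.0000e-02 1.6849e+02] t 20.9 | dp [33.5 71.5 37.4] dr [0.0005 0.0007 0.0015]
```

```bash
python3 -m inch '[{"dp":[10,25,15],"dr":[0,0,0]},{"dp":[22,50,25],"dr":[0,0,0]},{"dp":[30,66,35],"dr":[0,0,0]},{"dp":[33,71,37],"dr":[0,0,0]},{"dp":[33,71,37],"dr":[0,0,0]},{"dp":[33,71,37],"dr":[0,0,0]}]'
python3 -c "
from h import *
c=save('w11');s=observe();print(s['tool_pos'],np.round(s['joint_positions']),proj(c,(608,297,15)))"
```

```text
time: 21.45
tool_pos: [601.5, 293.4, 170.1]
tcp_rot: [-180.0, 0.1, 168.4]
wrist_force: [0.5, -0.0, 0.3]
grip_width: 92.2
grip_force: 0.0
[601.74489    293.07417858 170.08227193] [ -1.  42. -52.  85.  35.  69.  21.] [[332.30619041 191.83824591]]
```

View pics/w11.png

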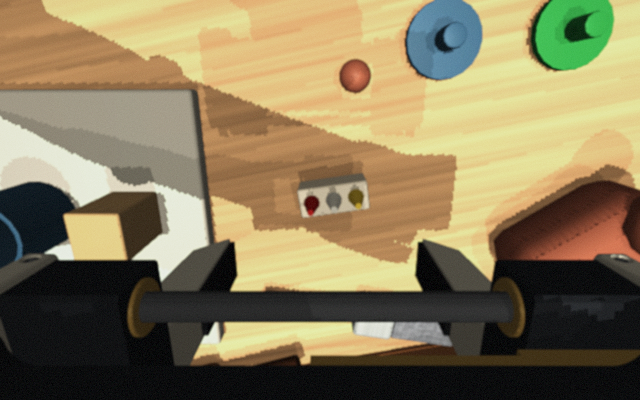

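The block's top face has corners at about (299,188), (368,180), (369,209) and (302,217). I'll fit it in two views.

```bash
cat > blk.py <<'E'
from shelf import *
def bfit(cs,g):
    D=[cv2.distanceTransform(255-cv2.Canny(cv2.GaussianBlur(np.ascontiguousarray(c['color']),(3,3),0),40,100),cv2.DIST_L2,5) for c in cs]
    base=rect(0,0,13,30,0)
    def cost(p):
        t=0;co,si=np.cos(p[2]),np.sin(p[2])
        w=np.c_[p[0]+co*base[:,0]-si*base[:,1],p[1]+si*base[:,0]+co*base[:,1],0*base[:,0]+p[3]]
        for c,d in zip(cs,D):
            q=proj(c,w).astype(np.float32);v=cv2.remap(d,q[None,:,0].copy(),q[None,:,1].copy(),cv2.INTER_LINEAR,borderValue=8);t+=np.minimum(v,8).mean()
        return t/len(cs)
    best=None
    for dx in(-5,0,5):
        for dy in(-5,0,5):
            for th in(-.15,0,.15):
                g0=np.array(g,float)+[dx,dy,th,0]
                r=minimize(cost,g0,method='Nelder-Mead',options=dict(initial_simplex=np.vstack([g0]+[g0+e for e in np.diag([4,4,.08,4])]),xatol=.01,fatol=.002,maxiter=500))
                if best is None or r.fun<best.fun:best=r
    return best.x.round(3),round(best.fun,2)
E
python3 - <<'E'
from blk import *
a=load('w7');b=load('w11');g=(608,297,-.05,30)
for v in([a],[b],[a,b]):print(bfit(v,g))
for z in(30,):print([atz(b,u,z).round(1).tolist() for u in((299,188),(368,180),(369,209),(302,217))])
E
```

```text
(array([ 6.12241e+02,  2.95331e+02, -5.70000e-02,  2.10150e+01]), np.float64(0.46))
(array([ 6.12527e+02,  2.96820e+02, -5.40000e-02,  2.23470e+01]), np.float64(0.39))
(array([ 6.11603e+02,  2.96686e+02, -5.30000e-02,  2.50260e+01]), np.float64(0.53))
[[594.7, 270.7], [599.5, 329.0], [625.1, 325.6], [620.7, 267.4]]
```

```bash
python3 -c "
from h import *
go(610.8,297.3,100,176.4)"
```

```text
at [601.7 293.1 170.1] [-1.7999e+02  6.0000e-02  1.6838e+02] t 21.5 | dp [-7.9  6.  70.1] dr [-0.0003  0.0011 -0.14  ]
```

```bash
python3 -m inch '[{"dp":[-4,3,20],"dr":[0,0,-0.07]},{"dp":[-8,6,40],"dr":[0,0,-0.14]},{"dp":[-8,6,60],"dr":[0,0,-0.14]},{"dp":[-8,6,70],"dr":[0,0,-0.14]},{"dp":[-8,6,70],"dr":[0,0,-0.14]},{"dp":[-8,6,70],"dr":[0,0,-0.14]}]'
python3 -c "
from blk import *
b=save('w12')
print(bfit([b],(611,297,-.06,30)),bfit([b,load('w11')],(611,297,-.06,30)))
go(610.8,297.3,24,176.4)"
```

```text
time: 22.1
tool_pos: [610.2, 298.6, 100.3]
tcp_rot: [180.0, 0.0, 176.5]
wrist_force: [0.5, -0.3, 0.2]
grip_width: 91.6
grip_force: 0.0
(array([ 6.12542e+02,  2.96961e+02, -6.20000e-02,  2.36630e+01]), np.float64(0.32)) (array([ 6.12407e+02,  2.96928e+02, -6.20000e-02,  2.38020e+01]), np.float64(0.4))
at [610.3 298.9 100.7] [1.7995e+02 7.0000e-02 1.7648e+02] t 22.1 | dp [-0.5 -1.7 76.7] dr [0.0009 0.0013 0.0013]
```

```bash
python3 -m inch '[{"dp":[-1.2,-1.5,18],"dr":[0,0,0]},{"dp":[-1.2,-1.5,38],"dr":[0,0,0]},{"dp":[-1.2,-1.5,55],"dr":[0,0,0]},{"dp":[-1.2,-1.5,67],"dr":[0,0,0]},{"dp":[-1.2,-1.5,74],"dr":[0,0,0]},{"dp":[-1.2,-1.5,76.5],"dr":[0,0,0]},{"dp":[-1.2,-1.5,76.5],"dr":[0,0,0]}]'
python3 -m inch '[{"dp":[0,0,0],"dr":[0,0,0]},{"dp":[0,0,0],"dr":[0,0,0]},{"dp":[0,0,0],"dr":[0,0,0]},{"dp":[0,0,0],"dr":[0,0,0]},{"dp":[0,0,0],"dr":[0,0,0]},{"dp":[0,0,0],"dr":[0,0,0]},{"dp":[0,0,0],"dr":[0,0,0]}]' 1 15; python3 -c "
from blk import *
b=save('w13')
print(bfit([b],(611,297,-.06,26)))
go(519.2,137.2,140,168.4)"
```

```text
time: 22.85
tool_pos: [610.8, 297.4, 22.8]
tcp_rot: [180.0, -0.0, 176.5]
wrist_force: [-0.2, -0.2, 0.6]
grip_width: 91.9
grip_force: 0.0
time: 23.55
tool_pos: [611.0, 297.3, 23.2]
tcp_rot: [180.0, 0.0, 176.5]
wrist_force: [-1.2, 0.2, 3.1]
grip_width: 60.2
grip_force: 15.0
(array([ 6.01870e+02,  2.96661e+02, -6.00000e-02,  2.85930e+01]), np.float64(1.87))
at [611.  297.3  23.2] [1.7999e+02 2.0000e-02 1.7651e+02] t 23.6 | dp [  81.8 -165.4 -116.9] dr [0.0002 0.0004 0.1415]
```

```bash
python3 -m inch '[{"dp":[0,0,-8],"dr":[0,0,0]},{"dp":[0,0,-28],"dr":[0,0,0]},{"dp":[4,-8,-60],"dr":[0,0,0]},{"dp":[18,-36,-95],"dr":[0,0,0.03]},{"dp":[36,-72,-115],"dr":[0,0,0.08]},{"dp":[54,-108,-117],"dr":[0,0,0.12]},{"dp":[70,-140,-117],"dr":[0,0,0.141]},{"dp":[79,-160,-117],"dr":[0,0,0.141]},{"dp":[82,-165,-117],"dr":[0,0,0.141]},{"dp":[82,-165,-117],"dr":[0,0,0.141]}]'
python3 -c "
from blk import *
b=save('w14');x,y,z=observe()['tool_pos']
print(bfit([b],(x,y,-.2,z+7)))
go(519.2,137.2,80,168.4)"
```

```text
time: 24.6
tool_pos: [519.2, 137.1, 141.0]
tcp_rot: [-180.0, 0.1, 168.4]
wrist_force: [-0.4, 0.0, -1.0]
grip_width: 59.6
grip_force: 15.0
(array([ 5.07246e+02,  1.38534e+02, -2.03000e-01,  1.46771e+02]), np.float64(1.54))
at [519.5 138.2 140.9] [1.7994e+02 8.0000e-02 1.6844e+02] t 24.6 | dp [ 0.2 -1.1 60.9] dr [0.001  0.0013 0.0006]
```

View pics/w14.png

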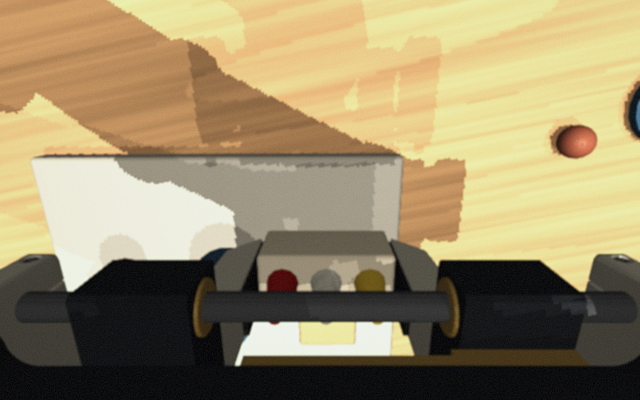

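Held block: the near top edge runs from (258,255) to (392,256). I'll use it to check the in-hand offset.

```bash
python3 -c "
from h import *
b=load('w14');T=tool()
for u in((262,255),(325,255),(388,256)):
    p=atz(b,u,147.7);print((T[:3,:3].T@(np.r_[p,147.7]-T[:3,3])).round(1))
# bottom near edge
for u in((260,233),(385,233)):
    p=atz(b,u,117.7);print((T[:3,:3].T@(np.r_[p,117.7]-T[:3,3])).round(1))
"
```

```text
[ 14.  -29.3  -6.8]
[14.  -2.4 -6.8]
[13.5 24.6 -6.8]
[ 11.3 -35.8  23.2]
[11.2 28.3 23.2]
```

```bash
python3 -m inch '[{"dp":[0,-1,12],"dr":[0,0,0]},{"dp":[0,-1,32],"dr":[0,0,0]},{"dp":[0,-1,55],"dr":[0,0,0]},{"dp":[0,-1,75],"dr":[0,0,0]},{"dp":[0,-1,87],"dr":[0,0,0]},{"dp":[0,-1,92],"dr":[0,0,0]},{"dp":[0,-1,92],"dr":[0,0,0]},{"dp":[0,-1,92],"dr":[0,0,0]}]'
python3 -c "
from h import *
go(519.2,137.2,41.2,168.4)"
```

```text
time: 25.45
tool_pos: [519.2, 137.1, 48.5]
tcp_rot: [180.0, 0.0, 168.5]
wrist_force: [-0.5, -0.5, -1.0]
grip_width: 59.9
grip_force: 15.0
at [519.2 137.1  48.5] [1.7996e+02 4.0000e-02 1.6846e+02] t 25.4 | dp [0.  0.1 7.3] dr [0.0006 0.0006 0.001 ]
```

```bash
python3 -m inch '[{"dp":[0,0,2],"dr":[0,0,0]},{"dp":[0,0,4],"dr":[0,0,0]},{"dp":[0,0,5.5],"dr":[0,0,0]},{"dp":[0,0,6.5],"dr":[0,0,0]},{"dp":[0,0,6.8],"dr":[0,0,0]},{"dp":[0,0,6.8],"dr":[0,0,0]}]'
python3 -m inch '[{"dp":[0,0,0.4],"dr":[0,0,0]},{"dp":[0,0,0.8],"dr":[0,0,0]},{"dp":[0,0,0.8],"dr":[0,0,0]}]'
```

```text
time: 26.05
tool_pos: [518.8, 136.5, 41.1]
tcp_rot: [-180.0, 0.0, 168.4]
wrist_force: [-0.3, 0.6, -0.9]
grip_width: 59.8
grip_force: 15.0
time: 26.35
tool_pos: [518.8, 136.6, 41.1]
tcp_rot: [-180.0, 0.0, 168.4]
wrist_force: [-2.9, -2.7, 10.4]
grip_width: 59.8
grip_force: 15.0
```

```bash
python3 -m inch '[{"dp":[0,0,-0.5],"dr":[0,0,0]},{"dp":[0,0,-0.5],"dr":[0,0,0]}]'
python3 -m inch '[{"dp":[0,0,0],"dr":[0,0,0]},{"dp":[0,0,0],"dr":[0,0,0]},{"dp":[0,0,0],"dr":[0,0,0]},{"dp":[0,0,0],"dr":[0,0,0]}]' -1
python3 -m inch '[{"dp":[0,0,-10],"dr":[0,0,0]},{"dp":[0,0,-30],"dr":[0,0,0]},{"dp":[0,0,-65],"dr":[0,0,0]},{"dp":[0,0,-110],"dr":[0,0,0]},{"dp":[20,0,-150],"dr":[0,0,0]},{"dp":[30,0,-180],"dr":[0,0,0]},{"dp":[30,0,-200],"dr":[0,0,0]},{"dp":[30,0,-200],"dr":[0,0,0]},{"dp":[30,0,-200],"dr":[0,0,0]}]'
python3 -c "
from blk import *
b=save('w15')
print(bfit([b],(519,137,-.2,45)), fit([b],(593.2,35.2,-.203)))
go(504,407.5,150,168.4)"
```

```text
time: 26.55
tool_pos: [518.9, 136.6, 41.1]
tcp_rot: [180.0, 0.0, 168.4]
wrist_force: [-2.1, -1.0, 4.6]
grip_width: 59.9
grip_force: 15.0
time: 26.95
tool_pos: [518.8, 136.5, 40.7]
tcp_rot: [180.0, -0.0, 168.4]
wrist_force: [-1.1, -0.2, -0.4]
grip_width: 87.1
grip_force: 0.0
time: 27.85
tool_pos: [489.4, 142.4, 241.2]
tcp_rot: [-180.0, 0.1, 168.4]
wrist_force: [1.0, 0.1, 0.2]
grip_width: 91.7
grip_force: 0.0
(array([ 5.22050e+02,  1.34389e+02, -2.02000e-01,  3.57840e+01]), np.float64(0.39)) (array([ 5.94021e+02,  3.57299e+01, -2.02200e-01]), np.float64(0.5))
at [489.1 142.2 240.5] [-1.7996e+02 -2.0000e-02  1.6842e+02] t 27.9 | dp [ 38.7 263.   90.3] dr [-0.0006 -0.0003  0.0004]
```

View pics/w15.png

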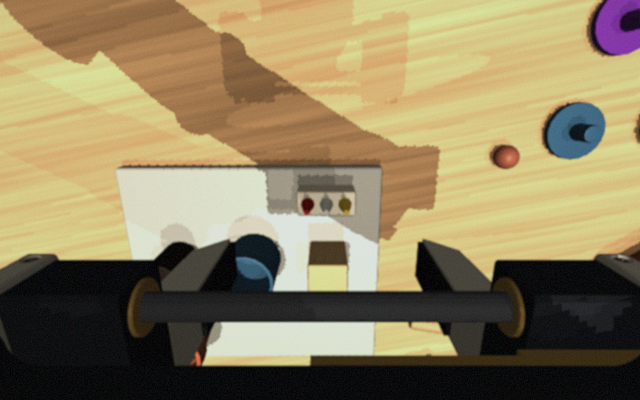

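The block stands square in front of the post at (325,200), and the jar is still between the posts at (255,265). Next the blue lid, at (575,130).

```bash
python3 -m inch '[{"dp":[3,20,5],"dr":[0,0,0]},{"dp":[9,60,15],"dr":[0,0,0]},{"dp":[16,105,30],"dr":[0,0,0]},{"dp":[23,150,50],"dr":[0,0,0]},{"dp":[30,195,70],"dr":[0,0,0]},{"dp":[35,230,82],"dr":[0,0,0]},{"dp":[38,255,89],"dr":[0,0,0]},{"dp":[39,263,90],"dr":[0,0,0]},{"dp":[39,263,90],"dr":[0,0,0]},{"dp":[39,263,90],"dr":[0,0,0]}]' -0.1
python3 -c "
from h import *
c=save('w16');print(np.round(observe()['joint_positions']))
print('lid',rim([c],(503.7,407.7,13),[(30,0)],zfix=13),rim([c,load('w7')],(503.7,407.7,13),[(30,0)]),'knob',rim([c],(503.7,407.7,37),[(9,0)],win=5,dz=2),rim([c],(503.7,407.7,37),[(9,0)],win=5,zfix=37))
go(503.7,407.7,80,168.4)"
```

```text
time: 28.9
tool_pos: [504.2, 406.7, 150.4]
tcp_rot: [-179.9, -0.0, 168.4]
wrist_force: [-0.4, -0.5, -0.6]
grip_width: 50.2
grip_force: 0.0
[-12.  42. -52.  90.  35.  66.   6.]
lid (array([502.6, 408. ,   8.9]), np.float64(0.33)) (array([503.4, 407.8,  10.5]), np.float64(0.3)) knob (array([505.7, 407.5,  31.4]), np.float64(1.53)) (array([504. , 407.7,  30.2]), np.float64(1.55))
at [504.5 406.4 150.8] [-1.7993e+02  2.0000e-02  1.6835e+02] t 28.9 | dp [ 1.   1.2 70.8] dr [-0.0011  0.0004 -0.0008]
```

View pics/w16.png

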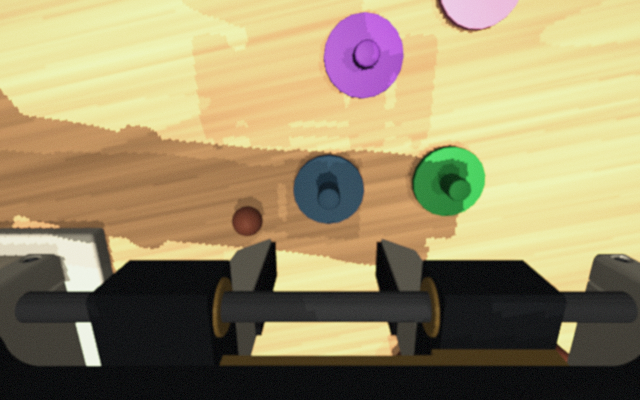

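The blue lid disc is at (329,188) with its knob at (329,196); the green lid at (449,180) is clear of the fingers.

```bash
python3 -m inch '[{"dp":[1,1.3,15],"dr":[0,0,0]},{"dp":[1,1.3,40],"dr":[0,0,0]},{"dp":[1,1.3,65],"dr":[0,0,0]},{"dp":[1,1.3,85],"dr":[0,0,0]},{"dp":[1,1.3,100],"dr":[0,0,0]},{"dp":[1,1.3,107],"dr":[0,0,0]},{"dp":[1,1.3,110],"dr":[0,0,0]},{"dp":[1,1.3,110],"dr":[0,0,0]}]'
python3 -c "
from h import *
go(503.3,407.8,35.5,168.4)"
```

```text
time: 29.75
tool_pos: [503.3, 409.6, 41.0]
tcp_rot: [180.0, 0.0, 168.4]
wrist_force: [-0.8, 0.7, 0.1]
grip_width: 50.5
grip_force: 0.0
at [503.3 409.6  41. ] [1.7998e+02 1.0000e-02 1.6842e+02] t 29.8 | dp [-0.3 -1.7  5.5] dr [0.0003 0.0002 0.0004]
```

```bash
python3 -m inch '[{"dp":[-0.3,-1.7,2],"dr":[0,0,0]},{"dp":[-0.3,-1.7,4.5],"dr":[0,0,0]},{"dp":[-0.3,-1.7,5.5],"dr":[0,0,0]},{"dp":[-0.3,-1.7,5.5],"dr":[0,0,0]}]'
python3 -m inch '[{"dp":[0,0,0],"dr":[0,0,0]},{"dp":[0,0,0],"dr":[0,0,0]},{"dp":[0,0,0],"dr":[0,0,0]},{"dp":[0,0,0],"dr":[0,0,0]},{"dp":[0,0,0],"dr":[0,0,0]},{"dp":[0,0,0],"dr":[0,0,0]},{"dp":[0,0,0],"dr":[0,0,0]}]' 1 12; python3 -c "
from h import *
go(574,39.5,180,168.4)"
```

```text
time: 30.15
tool_pos: [503.2, 407.7, 35.4]
tcp_rot: [180.0, 0.0, 168.4]
wrist_force: [0.3, -0.0, 0.9]
grip_width: 50.3
grip_force: 0.0
time: 30.85
tool_pos: [503.1, 407.8, 35.3]
tcp_rot: [180.0, 0.0, 168.4]
wrist_force: [0.1, 0.7, -0.2]
grip_width: 17.3
grip_force: 12.0
at [503.1 407.8  35.3] [179.99   0.   168.44] t 30.9 | dp [-143.2 -346.6 -144.7] dr [0.0001 0.     0.0006]
```

```bash
python3 -m inch '[{"dp":[0,0,-10],"dr":[0,0,0]},{"dp":[0,0,-30],"dr":[0,0,0]},{"dp":[-4,-10,-60],"dr":[0,0,0]},{"dp":[-14,-35,-90],"dr":[0,0,0]},{"dp":[-30,-72,-115],"dr":[0,0,0]},{"dp":[-47,-115,-135],"dr":[0,0,0]},{"dp":[-65,-158,-145],"dr":[0,0,0]},{"dp":[-83,-200,-145],"dr":[0,0,0]},{"dp":[-100,-242,-145],"dr":[0,0,0]},{"dp":[-115,-280,-145],"dr":[0,0,0]}]'
python3 -m inch '[{"dp":[-12,-28,0],"dr":[0,0,0]},{"dp":[-21,-50,0],"dr":[0,0,0]},{"dp":[-27,-63,0],"dr":[0,0,0]},{"dp":[-28,-66.5,0],"dr":[0,0,0]},{"dp":[-28,-66.5,0],"dr":[0,0,0]},{"dp":[-28,-66.5,0],"dr":[0,0,0]}]'
python3 -c "
from h import *
c=save('w17');x,y,z=observe()['tool_pos'];print('jar',rim([c],(574,39.5,76),[(30,0),(26,0)]),'lid',rim([c],(x,y,z-22.3),[(30,0)]),rim([c],(x,y,z-30.3),[(30,0)]))
go(574,39.5,115,168.4)"
```

```text
time: 31.85
tool_pos: [559.9, 107.8, 181.1]
tcp_rot: [-180.0, 0.0, 168.4]
wrist_force: [1.5, 0.3, -0.4]
grip_width: 17.6
grip_force: 12.0
time: 32.45
tool_pos: [573.4, 41.4, 180.7]
tcp_rot: [180.0, 0.0, 168.6]
wrist_force: [-0.1, 0.1, -0.4]
grip_width: 17.5
grip_force: 12.0
jar (array([ 648.1,   92.1, -271.1]), np.float64(2.6)) lid (array([627.7,  29.6, 135.9]), np.float64(1.42)) (array([621.4,  30.5, 143.8]), np.float64(1.77))
at [573.4  41.5 180.6] [1.7995e+02 1.0000e-02 1.6857e+02] t 32.5 | dp [-0.9 -1.9 65.6] dr [0.0008 0.0001 0.003 ]
```

View pics/w17.png

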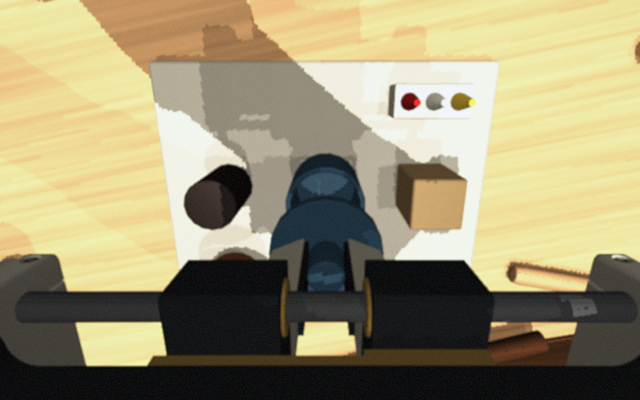

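The held lid at (327,230) is centred over the jar at (325,185); the block at (435,100) is square to its post at (438,205).

```bash
python3 -m inch '[{"dp":[-0.7,-1.9,12],"dr":[0,0,0]},{"dp":[-0.7,-1.9,30],"dr":[0,0,0]},{"dp":[-0.7,-1.9,46],"dr":[0,0,0]},{"dp":[-0.7,-1.9,57],"dr":[0,0,0]},{"dp":[-0.7,-1.9,62],"dr":[0,0,0]},{"dp":[-0.7,-1.9,64],"dr":[0,0,0]},{"dp":[-0.7,-1.9,64],"dr":[0,0,0]},{"dp":[-0.7,-1.9,64],"dr":[0,0,0]}]'
python3 -c "
from h import *
go(573.8,39.5,109,168.4)"
```

```text
time: 33.3
tool_pos: [574.4, 37.8, 116.9]
tcp_rot: [180.0, 0.0, 168.4]
wrist_force: [0.0, 0.4, 0.2]
grip_width: 17.9
grip_force: 12.0
at [574.4  37.8 116.9] [1.7998e+02 4.0000e-02 1.6843e+02] t 33.3 | dp [0.9 1.5 7.9] dr [0.0003 0.0008 0.0006]
```

```bash
python3 -m inch '[{"dp":[0.7,1.5,1],"dr":[0,0,0]},{"dp":[0.7,1.5,3],"dr":[0,0,0]},{"dp":[0.7,1.5,5],"dr":[0,0,0]},{"dp":[0.7,1.5,6.5],"dr":[0,0,0]},{"dp":[0.7,1.5,7.5],"dr":[0,0,0]},{"dp":[0.7,1.5,7.5],"dr":[0,0,0]},{"dp":[0.7,1.5,7.5],"dr":[0,0,0]}]'
python3 -m inch '[{"dp":[0,0,0.4],"dr":[0,0,0]},{"dp":[0,0,0.8],"dr":[0,0,0]},{"dp":[0,0,0.8],"dr":[0,0,0]}]'
```

```text
time: 34.0
tool_pos: [573.7, 39.3, 108.8]
tcp_rot: [180.0, -0.0, 168.4]
wrist_force: [-1.1, -0.1, -0.2]
grip_width: 17.3
grip_force: 12.0
time: 34.3
tool_pos: [573.8, 39.3, 108.3]
tcp_rot: [-180.0, 0.0, 168.4]
wrist_force: [-0.7, -1.0, 3.2]
grip_width: 17.6
grip_force: 12.0
```

```bash
python3 -m inch '[{"dp":[0,0,0],"dr":[0,0,0]},{"dp":[0,0,0],"dr":[0,0,0]},{"dp":[0,0,0],"dr":[0,0,0]},{"dp":[0,0,0],"dr":[0,0,0]}]' -0.1
python3 -m inch '[{"dp":[0,0,-8],"dr":[0,0,0]},{"dp":[0,0,-25],"dr":[0,0,0]},{"dp":[0,0,-55],"dr":[0,0,0]},{"dp":[0,-10,-90],"dr":[0,0,0]},{"dp":[10,-40,-115],"dr":[0,0,0]},{"dp":[18,-85,-125],"dr":[0,0,0]},{"dp":[24,-130,-125],"dr":[0,0,0]},{"dp":[27,-175,-125],"dr":[0,0,0]},{"dp":[30,-220,-125],"dr":[0,0,0]},{"dp":[32,-262,-125],"dr":[0,0,0]}]'
python3 -c "
from h import *
print(np.round(observe()['joint_positions']))
go(605,-295,200,168.4)"
```

```text
time: 34.7
tool_pos: [573.7, 39.2, 107.9]
tcp_rot: [-180.0, -0.0, 168.4]
wrist_force: [-0.4, 0.6, -0.7]
grip_width: 44.7
grip_force: 0.0
time: 35.7
tool_pos: [489.1, -212.9, 234.7]
tcp_rot: [-179.9, 0.1, 168.4]
wrist_force: [0.7, -0.2, -0.6]
grip_width: 50.4
grip_force: 0.0
[ 61.  29. -62. 100.  28.  67.  70.]
at [ 489.1 -212.9  234.7] [-1.7995e+02  8.0000e-02  1.6842e+02] t 35.7 | dp [-130.   -57.1   34.9] dr [-0.001   0.0014  0.0003]
```

```bash
python3 -m inch '[{"dp":[-25,-10,0],"dr":[0,0,0.1]},{"dp":[-50,-22,0],"dr":[0,0,0.22]},{"dp":[-75,-34,0],"dr":[0,0,0.34]},{"dp":[-95,-44,5],"dr":[0,0,0.46]},{"dp":[-115,-52,15],"dr":[0,0,0.58]},{"dp":[-126,-56,25],"dr":[0,0,0.7]},{"dp":[-130,-57,35],"dr":[0,0,0.82]},{"dp":[-130,-57,35],"dr":[0,0,0.84]},{"dp":[-130,-57,35],"dr":[0,0,0.84]},{"dp":[-130,-57,35],"dr":[0,0,0.84]}]' -1
python3 -c "
from h import *
c=save('w18');print(np.round(observe()['joint_positions']));print('t',rim([c],(609,-295,88),[(27,0)]),rim([c,load('w1')],(609,-295,88),[(27,0)]),rim([c,load('w1')],(609,-295,88),[(27,0),(24,0)]))
go(609,-295,140)"
```

```text
time: 36.7
tool_pos: [605.9, -292.7, 199.4]
tcp_rot: [179.9, 0.1, 120.5]
wrist_force: [-0.4, 0.3, 0.3]
grip_width: 91.4
grip_force: 0.0
[ 47.  38. -44.  83.  27.  69.  30.]
t (array([ 610.4, -296. ,   85.7]), np.float64(0.23)) (array([ 610.1, -295.3,   87.4]), np.float64(0.3)) (array([ 610.2, -295.5,   85.6]), np.float64(0.71))
at [ 605.8 -292.8  199.3] [1.7995e+02 5.0000e-02 1.2044e+02] t 36.8 | dp [-3.5  1.6 59.3] dr [0.0008 0.0009 0.    ]
```

View pics/w18.png

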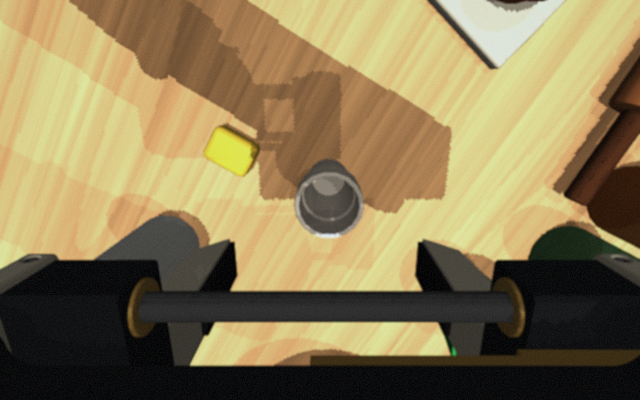

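The tumbler rim is at (329,204), with nothing in the way of the fingers.

```bash
python3 -c "
from h import *
go(610.2,-295.4,80)"
python3 -m inch '[{"dp":[-4.5,2.4,15],"dr":[0,0,0]},{"dp":[-4.5,2.4,40],"dr":[0,0,0]},{"dp":[-4.5,2.4,70],"dr":[0,0,0]},{"dp":[-4.5,2.4,90],"dr":[0,0,0]},{"dp":[-4.5,2.4,98],"dr":[0,0,0]},{"dp":[-4.5,2.4,98],"dr":[0,0,0]},{"dp":[-4.5,2.4,98],"dr":[0,0,0]}]'
python3 -c "
from h import *
go(610.2,-295.4,80)"
```

```text
at [ 605.8 -292.8  199.3] [1.7995e+02 5.0000e-02 1.2044e+02] t 36.8 | dp [ -4.4   2.4 119.3] dr [0.0008 0.0009 0.    ]
time: 37.45
tool_pos: [610.7, -295.6, 100.8]
tcp_rot: [179.9, 0.0, 120.3]
wrist_force: [-0.5, 0.1, 0.5]
grip_width: 91.7
grip_force: 0.0
at [ 610.7 -295.6  100.8] [1.7995e+02 4.0000e-02 1.2032e+02] t 37.5 | dp [ 0.4 -0.3 20.8] dr [0.0009 0.0006 0.    ]
```

```bash
python3 -m inch '[{"dp":[0.4,-0.3,8],"dr":[0,0,0]},{"dp":[0.4,-0.3,16],"dr":[0,0,0]},{"dp":[0.4,-0.3,20.5],"dr":[0,0,0]},{"dp":[0.4,-0.3,20.5],"dr":[0,0,0]}]'
python3 -m inch '[{"dp":[0,0,0],"dr":[0,0,0]},{"dp":[0,0,0],"dr":[0,0,0]},{"dp":[0,0,0],"dr":[0,0,0]},{"dp":[0,0,0],"dr":[0,0,0]},{"dp":[0,0,0],"dr":[0,0,0]},{"dp":[0,0,0],"dr":[0,0,0]},{"dp":[0,0,0],"dr":[0,0,0]}]' 1 15; python3 -c "
from h import *
go(648.5,-63,240)"
```

```text
time: 37.85
tool_pos: [609.1, -295.4, 78.6]
tcp_rot: [-179.9, -0.1, 120.3]
wrist_force: [0.1, 0.8, 0.3]
grip_width: 91.5
grip_force: 0.0
time: 38.55
tool_pos: [609.7, -295.4, 79.6]
tcp_rot: [180.0, 0.0, 120.3]
wrist_force: [-0.3, -0.1, 0.1]
grip_width: 52.3
grip_force: 15.0
at [ 609.7 -295.4   79.6] [1.7999e+02 1.0000e-02 1.2030e+02] t 38.5 | dp [ 181.   150.8 -160.4] dr [0.0002 0.0002 0.    ]
```

```bash
python3 -m inch '[{"dp":[0,0,-10],"dr":[0,0,0]},{"dp":[0,0,-35],"dr":[0,0,0]},{"dp":[0,0,-70],"dr":[0,0,0]},{"dp":[5,10,-110],"dr":[0,0,0]},{"dp":[20,35,-140],"dr":[0,0,0]},{"dp":[40,70,-160],"dr":[0,0,0]},{"dp":[60,105,-165],"dr":[0,0,0]},{"dp":[75,135,-165],"dr":[0,0,0]},{"dp":[80,150,-165],"dr":[0,0,0]},{"dp":[80,150,-165],"dr":[0,0,0]}]'
python3 -m inch '[{"dp":[0,0,0],"dr":[0,0,0]},{"dp":[0,0,0],"dr":[0,0,0]}]'
python3 -c "
from h import *
c=save('w19');x,y,z=observe()['tool_pos'];print('pot',rim([c],(648.5,-63,77),[(34,0),(29,0)]),'tumb-tcp',rim([c],(x,y,z+10),[(27,0)])[0]-[x,y,z])
go(648.5,-63,240)"
```

```text
time: 39.55
tool_pos: [699.6, -147.6, 244.8]
tcp_rot: [179.9, -0.1, 120.5]
wrist_force: [-0.0, -0.0, -0.9]
grip_width: 52.6
grip_force: 15.0
time: 39.75
tool_pos: [698.1, -153.0, 244.3]
tcp_rot: [-179.9, 0.0, 120.2]
wrist_force: [0.6, 0.1, -1.5]
grip_width: 52.2
grip_force: 15.0
pot (array([648.1, -64.4,  74.8]), np.float64(0.36)) tumb-tcp [ 0.22770709 -0.63366196  8.42907814]
at [ 698.1 -153.   244.4] [-1.7993e+02  4.0000e-02  1.2016e+02] t 39.8 | dp [102.7   2.3   4.3] dr [-0.0012  0.0006 -0.    ]
```

View pics/w19.png

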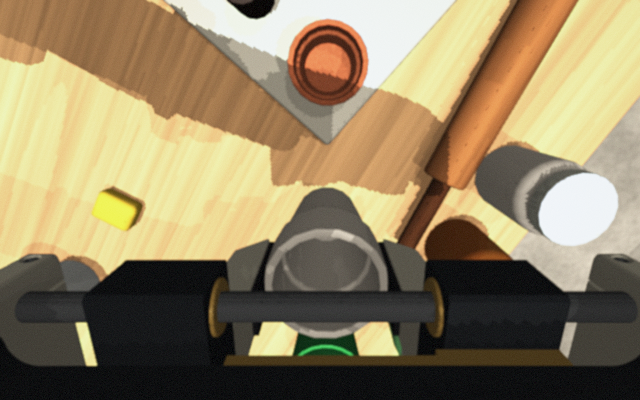

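The pot is at (328,62) and the tumbler hangs upright at (330,280). Moving over the pot.

```bash
python3 -m inch '[{"dp":[15,1,0],"dr":[0,0,0]},{"dp":[40,2,5],"dr":[0,0,0]},{"dp":[68,3,15],"dr":[0,0,0]},{"dp":[90,3,30],"dr":[0,0,0]},{"dp":[101,3,45],"dr":[0,0,0]},{"dp":[102.5,3,60],"dr":[0,0,0]},{"dp":[102.5,3,70],"dr":[0,0,0]},{"dp":[102.5,3,70],"dr":[0,0,0]},{"dp":[102.5,3,70],"dr":[0,0,0]}]'
python3 -c "
from h import *
go(648.1,-63.6,150)"
```

```text
time: 40.7
tool_pos: [650.0, -61.6, 174.5]
tcp_rot: [-180.0, 0.0, 120.2]
wrist_force: [0.3, -0.1, -0.5]
grip_width: 52.1
grip_force: 15.0
at [650.  -61.6 174.5] [-180.      0.    120.22] t 40.7 | dp [-0.8 -2.6 24.5] dr [-0.      0.0001 -0.    ]
```

```bash
python3 -m inch '[{"dp":[-0.8,-2.6,5],"dr":[0,0,0]},{"dp":[-0.8,-2.6,15],"dr":[0,0,0]},{"dp":[-0.8,-2.6,26],"dr":[0,0,0]},{"dp":[-0.8,-2.6,36],"dr":[0,0,0]},{"dp":[-0.8,-2.6,42],"dr":[0,0,0]},{"dp":[-0.8,-2.6,42],"dr":[0,0,0]},{"dp":[-0.8,-2.6,42],"dr":[0,0,0]}]'
python3 -c "
from h import *
go(648.1,-63.6,103.6)"
```

```text
time: 41.4
tool_pos: [647.9, -62.5, 132.5]
tcp_rot: [180.0, -0.0, 120.3]
wrist_force: [0.1, -0.4, -1.0]
grip_width: 52.6
grip_force: 15.0
at [647.9 -62.5 132.5] [ 1.7999e+02 -1.0000e-02  1.2031e+02] t 41.4 | dp [-1.1 -0.4 28.9] dr [ 0.0001 -0.0002 -0.    ]
```

```bash
python3 -m inch '[{"dp":[-1,-0.4,4],"dr":[0,0,0]},{"dp":[-1,-0.4,9],"dr":[0,0,0]},{"dp":[-1,-0.4,14],"dr":[0,0,0]},{"dp":[-1,-0.4,18],"dr":[0,0,0]},{"dp":[-1,-0.4,21],"dr":[0,0,0]},{"dp":[-1,-0.4,23],"dr":[0,0,0]},{"dp":[-1,-0.4,23],"dr":[0,0,0]}]'
python3 -c "
from h import *
go(648.1,-63.6,103.6)"
```

```text
time: 42.1
tool_pos: [647.8, -63.7, 109.2]
tcp_rot: [-180.0, -0.0, 120.3]
wrist_force: [-1.1, -0.4, -1.8]
grip_width: 52.3
grip_force: 15.0
at [647.8 -63.7 109.2] [-1.7998e+02 -1.0000e-02  1.2031e+02] t 42.1 | dp [-0.1  0.3  5.6] dr [-0.0003 -0.0002  0.    ]
```

```bash
python3 -m inch '[{"dp":[0,0,1],"dr":[0,0,0]},{"dp":[0,0,2],"dr":[0,0,0]},{"dp":[0,0,3],"dr":[0,0,0]},{"dp":[0,0,4],"dr":[0,0,0]},{"dp":[0,0,4.6],"dr":[0,0,0]},{"dp":[0,0,4.6],"dr":[0,0,0]}]'
python3 -m inch '[{"dp":[0,0,0.4],"dr":[0,0,0]},{"dp":[0,0,0.8],"dr":[0,0,0]},{"dp":[0,0,0.8],"dr":[0,0,0]}]'
```

```text
time: 42.7
tool_pos: [647.9, -63.7, 104.8]
tcp_rot: [-180.0, -0.0, 120.3]
wrist_force: [0.4, 1.0, -2.3]
grip_width: 52.3
grip_force: 15.0
time: 43.0
tool_pos: [647.9, -63.7, 104.1]
tcp_rot: [-180.0, 0.0, 120.3]
wrist_force: [-0.2, 0.2, 0.1]
grip_width: 52.1
grip_force: 15.0
```

```bash
python3 -m inch '[{"dp":[0,0,0.4],"dr":[0,0,0]},{"dp":[0,0,0.6],"dr":[0,0,0]},{"dp":[0,0,0.6],"dr":[0,0,0]}]'
```

```text
time: 43.3
tool_pos: [648.0, -63.7, 103.7]
tcp_rot: [180.0, 0.0, 120.3]
wrist_force: [-0.8, -0.6, -0.3]
grip_width: 52.2
grip_force: 15.0
```

```bash
python3 -m inch '[{"dp":[0,0,0.3],"dr":[0,0,0]},{"dp":[0,0,0.5],"dr":[0,0,0]},{"dp":[0,0,0.5],"dr":[0,0,0]}]'
```

```text
time: 43.6
tool_pos: [648.2, -63.7, 103.5]
tcp_rot: [180.0, 0.0, 120.3]
wrist_force: [0.7, -1.0, 5.1]
grip_width: 52.2
grip_force: 15.0
```

Seated at the expected height, so I'll release, lift clear and look at the whole shelf.

```bash
python3 -m inch '[{"dp":[0,0,-0.3],"dr":[0,0,0]},{"dp":[0,0,-0.3],"dr":[0,0,0]},{"dp":[0,0,-0.3],"dr":[0,0,0]},{"dp":[0,0,-0.3],"dr":[0,0,0]},{"dp":[0,0,-0.3],"dr":[0,0,0]}]' -0.9
python3 -m inch '[{"dp":[0,0,-8],"dr":[0,0,0]},{"dp":[0,0,-25],"dr":[0,0,0]},{"dp":[0,0,-55],"dr":[0,0,0]},{"dp":[0,0,-95],"dr":[0,0,0]},{"dp":[-20,0,-135],"dr":[0,0,0.1]},{"dp":[-55,0,-170],"dr":[0,0,0.22]},{"dp":[-90,0,-200],"dr":[0,0,0.34]},{"dp":[-110,0,-220],"dr":[0,0,0.46]},{"dp":[-115,0,-225],"dr":[0,0,0.5]},{"dp":[-115,0,-225],"dr":[0,0,0.5]}]'
python3 -m inch '[{"dp":[0,0,0],"dr":[0,0,0]},{"dp":[0,0,0],"dr":[0,0,0]}]'
python3 - <<'E'
from blk import *
c=save('w20');s=cam('scene')
im=s['color'][150:330,170:400,::-1];cv2.imwrite('pics/s20.png',np.hstack([cv2.resize(c['color'][:300,100:,::-1],(480,267)),cv2.resize(im,(341,267),interpolation=cv2.INTER_CUBIC)[:, :320]]))
sh,e=fit([c],(593.5,35.5,-.203));print(sh,e)
def loc(p):
    d=np.array(p[:2])-sh[:2];co,si=np.cos(sh[2]),np.sin(sh[2]);return (np.round([co*d[0]+si*d[1],-si*d[0]+co*d[1]],1),np.round(p,3))
print('tumb',loc(rim([c],(648,-64,114),[(27,0)])[0]),'pot',loc(rim([c],(648,-64,78),[(34,0)])[0]),'lid',loc(rim([c],(574,39,86),[(30,0)])[0]),'blk',loc(bfit([c],(519.5,137,-.2,46))[0]))
E
```

```text
time: 44.1
tool_pos: [647.9, -63.6, 103.2]
tcp_rot: [-180.0, -0.0, 120.3]
wrist_force: [-0.3, -0.1, 0.7]
grip_width: 85.6
grip_force: 0.0
time: 45.1
tool_pos: [706.2, -162.7, 329.6]
tcp_rot: [179.9, -0.0, 91.7]
wrist_force: [-0.1, 1.6, -0.4]
grip_width: 87.3
grip_force: 0.0
time: 45.3
tool_pos: [705.1, -161.4, 327.3]
tcp_rot: [-179.9, -0.0, 91.9]
wrist_force: [0.1, -0.2, -0.3]
grip_width: 87.4
grip_force: 0.0
[ 5.957274e+02  3.430380e+01 -2.175000e-01] 0.67
tumb (array([ 77., -85.]), array([652.6, -65.3, 114.2])) pot (array([ 72.6, -84.6]), array([648.4, -64. ,  64.5])) lid (array([-0.8, -7.3]), array([593.4,  27.3,  85. ])) blk (array([-100.4,   77.9]), array([ 5.145e+02,  1.320e+02, -3.500e-01,  4.600e+01]))
```

View pics/s20.png

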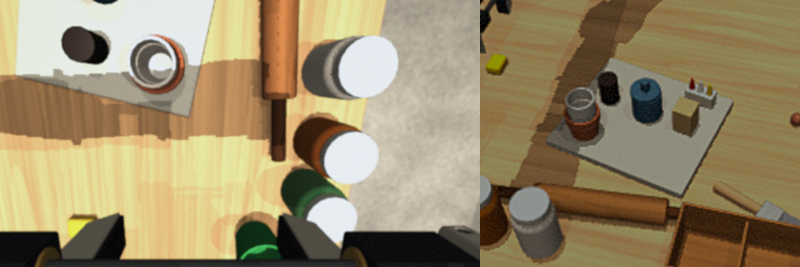

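In the picture the jar is lidded between the posts, the tumbler is nested in the pot behind the dark post, and the block stands in front of the pale post. Both posts are upright.

```bash
python3 -c "
from bench import ticket
print(ticket.close_job())"
```

```text
the job is handed in; nothing more can be done
None
```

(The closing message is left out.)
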